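Fire the bench curing lamp with the recessed button

ROBOT

A 6-joint arm with a two-finger parallel gripper is mounted at the origin on the work surface; the furniture and walls round the work are solid. World frame = base frame: x ahead of the robot, y to its left, z up, the work surface at z = 0. Lengths are in m, angles in rad, forces in N, time in s.
With the tool pointing down it reaches from about 0.375 to 0.975 m from the base axis. Payload 3.8 kg.
Tool frame: the origin (TCP) lies on the centre line of the jaws, within the pads' length; the fingertips stand 25 mm ahead of it and the grasp point (between the pads) lies 6 mm ahead of it; z points along the fingers, y is the direction in which the jaws open and shut (so a half turn about z gives the same grasp; the last joint's range is limited). The gripper opens to 85 mm and grips with 20 to 120 N. Pads are 22 mm wide; open, the fingers measure 114 mm over their backs; the gripper's body (76 mm by 85 mm) begins 54 mm behind the grasp point. The pads swing forward as they close: fully open they stand 13 mm farther back than shut.
Start: joints at [1.15, 0.264, 1.604, -0, 1.274, -0.037], TCP at [0.253, 0.626, 0.222] pointing down, gripper open.
Joint ranges: [-2.63, 2.63], [-0.94, 2.18], [0.31, 2.57], [-1.31, 4.45], [0, 2.66], [-2.55, 2.55]. Speed limits (rad/s): [2.57, 2.57, 3.14, 3.14, 3.14, 3.14].

INTERFACE

Orientations are given as a rotation vector (axis times angle).
In Python, from workcell import bot gives the robot as it stands.
- The arm moves only by the tool servo_tool, never from a script. Its argument "moves" is a list of rows, each a list of 3 entries, a list of its own where there are three numbers: the closure in counts, from 0 (fully open) to 255 (shut), then the shift along the tool's x, y, z in m, then the turn about the tool's z in rad. A call has exactly 8 rows; each row shifts and turns the pose as measured when the row begins, along the tool's axes as they then stand; what a row does not reach is not made up. A row lasts 1/12 s, in which the tool goes at most 41.7 mm and 7.16 degrees, less where a joint would pass 70% of its speed; a pose out of reach is approached as far as the arm can. A call is refused whole if a number of a shift passes 0.0417 or a number of a turn 0.125, either way. A call with a gripper value outside its range is refused whole. The fingers move at their own pace and stop on an object; "newtons" is the grip in N (left out, the last holds). Time passes only in rows, so rows that do not move let the fingers close, or fill a call up. It gives the time, the measured TCP pose, the force and the opening at its end, in the units of the state.
- bot.read_state(): the state, without advancing time (a new reading comes with each control period).
- bot.read_camera(name): name is "scene" or "top" or "wrist"; returns a dict with "pixels" (420x560x3 uint8, red, green, blue), "depth" (420x560 float32, m along the optical axis (not along the pixel's ray), 0 where there is no reading), "intrinsics" (3x3 intrinsics, pixels), "R" (3x3) and "t" (3): a world point X has camera coordinates R X + t. Camera axes: x right, y down, z forward; pixel columns grow to the right and rows downward; lengths in m; the calibration is good to about 2 mm. A picture is of the moment at which its call begins.
- bot.finish_job(): hands the job in, once; it reports no verdict.
The state is a dict: "time": time; "q": joint angles; "joint_vel": joint speeds; "joint_torque": joint torques, N m; "tool_pos": TCP position; "tcp_rot": TCP orientation; "wrist_force": force on the tool from outside, world axes, zero at the start; "torque": the same for the moment, N m; "width": opening from 0.0 (shut) to 1.0 (fully open).
Only numpy, scipy, OpenCV 4.12 (cv2) and the standard library are available. Lean on these libraries where they do the work, as an engineer would, in place of code of your own. Each camera call takes 0.05 s, during which the arm holds its last target.

TASK

First take the curing lamp by its upright grip and swing its stiff arm until the lamp head is centred over the tray of crowns, and leave it there. Then draw the pen out of its stand, put it down through the opening in the top of the control unit and gently press the recessed button with it, never with the fingers. Finish while still holding the upright pen in the gripper and keeping the button well down; do not shift the tray or the other things on the bench.

Things in the scene. Friction and masses are not known exactly. Their poses are not given: they have to be found in the camera images.
- lamp_arm (a joint): angle (rad) of the curing lamp's arm about its column: a level bar 220 mm above the bench that carries the head 160 mm from the axis. Growing values swing the head counterclockwise seen from above, to the robot's right. Range -1.9 to 0.8. Stiff (about 2 N at the head); stays where it is left
- lamp_pivot (a point): point on the lamp's column axis, at the height of the arm (220 mm above the bench). The lamp's round grey foot, 93 mm across, is fixed to the bench
- lamp_lens (a point): centre of the flat glass under the lamp head, 168 mm above the bench; the white head is a round shade 60 mm across and 62 mm high, its top 232 mm above the bench
- lamp_grip (a point): middle of the upright black grip on top of the lamp head, straight above the lens: a round post 16 mm in diameter; this point is 262 mm above the bench, the post's top 285 mm, its foot (top of the head) 232 mm
- tray_center (a point): centre of the loose pink tray of crowns, 73 x 98 mm, 28 mm high over the crowns (long side along its y axis); this point is 14 mm above the bench. It lies within 10 mm of the circle on which the lamp head swings
- control_unit: grey control unit fixed to the bench, 80 x 120 mm and 60 mm high, the long side along its y axis, row of small keys on its -x side; origin under its centre. Its top has a round opening (at y = +28 mm) and a black rotary knob, 32 mm across and 18 mm high (at y = -30 mm)
- opening (a point): centre of the opening in the control unit's top face, 60 mm above the bench: a straight round hole 20 mm in diameter, going straight down to the button
- button_top (a point): centre of the button's top face, at rest 28 mm below the opening (32 mm above the bench); the button is a disc 17 mm in diameter which fills the hole
- cure_button (a joint): how far the recessed button is pushed down, m: 0 at rest, 0.008 at its stop; it starts to give at 1.5 N and reaches its stop at 6.5 N, and springs back. It counts as down from 0.005 (about 4.6 N)
- pen_stand: grey pen stand fixed to the bench: block 46 x 46 mm on a 64 x 64 mm foot, 58 mm high; origin under its centre. A square pocket 11 mm wide, 44 mm deep (floor 14 mm above the bench), sides along the stand's x and y, holds the pen upright in its centre
- pen_center (a point): middle of the loose plain ball pen, half-way up: a straight stick 135 mm long that stands upright in the stand, from 14 to 149 mm above the bench. Its y axis runs along the pen and points up. It is 8 to 9 mm thick, its flat sides follow the stand's x and y. Grasp it by its upper half, some 95 to 105 mm above its lower end, clear of the stand
- pen: the same pen (20 g); origin on its skin at half length
- parts_drawers: fixed grey parts cabinet behind the control unit, 161 x 240 mm, 150 mm high; origin under its centre. The middle upper drawer stands open, 30 mm out of the front, from 77 to 144 mm above the bench: carry the pen across with its lower end above 160 mm
- wax_block: bystander: block of pink wax 32 x 55 x 14 mm; origin under its centre
- bottle_short: bystander: small white-capped bottle, 30 mm across, 50 mm high; origin under its centre
- dappen: bystander: small glass dish 34 mm across, 22 mm high; origin under its centre
- pot_grey: bystander: open round pot 90 mm across, 34 mm high; origin under its centre
Mind the look-alikes: they are no part of the job. What is shaped like the control_unit but red is not meant. What is shaped like the pen_stand but pink is not meant.

How it is judged:
On the way, in this order (a step that is already met when the one before it is completed fails the run):
1. the lamp head is centred over the tray, the pen still in its stand (horizontal distance between lamp_lens and tray_center below 0.02 m and velocity of joint lamp_arm between -0.05 and 0.05 rad/s and distance of pen_center from where it was at the start of the episode below 0.02 m), for 0.2 s.
2. the pen is out of the stand, held by the fingers (z of pen_center in the frame of pen_stand above 0.128 m and contact force between the fingers and pen above 1 N), for 0.2 s.
At the end, for the whole second after the job is handed in: Through the last second the lamp lens is within 20 mm (seen from above) of the tray's centre and still; the gripper still holds the pen, upright within 0.25 rad and standing in the opening, and its lower end keeps the button at least 5 mm down with more than 2 N (horizontal distance between lamp_lens and tray_center below 0.02 m and velocity of joint lamp_arm between -0.05 and 0.05 rad/s and value of joint cure_button above 0.005 m and contact force between pen and cure_button above 2 N and contact force between the fingers and pen above 1 N and horizontal distance between pen_center and opening below 0.02 m and z of pen_center in the frame of button_top above 0.055 m and angle between pen_center's own y axis and vertical below 0.25 rad); the arm keeps its last pose, push and grip.
It fails at once if the fingers or arm touch the button (contact force between any of the fingers, the arm and cure_button above 0.3 N).
It fails at once if the button is pressed harder than 30 N (contact force between pen and cure_button above 30 N).
It fails at once if the tray of crowns is shifted by more than 15 mm (distance of tray_center from where it was at the start of the episode above 0.015 m).
It fails at once if a bystander is shifted by more than 30 mm (distance of any of wax_block, bottle_short, dappen, pot_grey from where it was at the start of the episode above 0.03 m).
It also fails if it takes over 61 s, if anything falls off the work surface, if the arm or the gripper's body presses on something with over 40 N, if the wrist force passes 120 N, or if a joint passes its speed limit or range.

## Working session

There is one attempt and no reset: what is moved stays moved. The work goes in short steps, Python scripts to look and compute and a tool call to move; the robot and the scene stay as the last step left them, time stands still between calls to the robot, and variables do not carry over. Pictures are saved under pics/ and viewed, and the job is handed in when it is done.

Besides the shell and the picture viewer there is one more tool, called after ">>>" as a command line: name --argument value ..., lists and objects as JSON in quotes. servo_tool: Moves the arm, as the interface text tells. Its arguments: {"type":"object","properties":{"moves":{"type":"array","items":{"type":"array"}},"newtons":{"type":"number"}},"required":["moves"]}

```bash
ls; mkdir -p pics; python3 - <<'E'
from workcell import bot
import cv2,numpy as np
s=bot.read_state();print(s)
for n in("scene","top","wrist"):
    c=bot.read_camera(n)
    cv2.imwrite(f"pics/{n}0.png",c["pixels"][:,:,::-1]); np.savez(f"{n}0.npz",**c)
    print(n,c["intrinsics"].tolist(),c["R"].round(3).tolist(),c["t"].round(3).tolist(),(c["depth"]>0).mean())
E
```

```text
pics
{'time': 0.0, 'q': array([ 1.15009339e+00,  2.64733551e-01,  1.60538730e+00,  2.24748395e-05,
        1.27366741e+00, -3.68886399e-02]), 'joint_vel': array([0.00061347, 0.00157397, 0.00020782, 0.00033067, 0.00021663,
       0.00079091]), 'joint_torque': array([ 3.37970068e-04, -5.15093851e+01, -3.67319512e+01,  9.62764989e-05,
        1.29964194e-02, -2.17121135e-05]), 'tool_pos': array([0.25244312, 0.62521279, 0.22076805]), 'tcp_rot': array([-0.59911116, -3.08340703,  0.00335078]), 'wrist_force': array([-0.57127097, -0.77576902, -0.52731131]), 'torque': array([0.03132266, 0.0381293 , 0.00117307]), 'width': 0.9986318014559036}
scene [[517.5713965204865, 0.0, 273.69410355547126], [0.0, 517.5713965204865, 204.43053710932602], [0.0, 0.0, 1.0]] [[-0.295, 0.955, -0.012], [0.735, 0.219, -0.642], [-0.611, -0.198, -0.767]] [0.188, -0.153, 1.911] 0.9925892857142857
top [[415.1775765004287, 0.0, 273.3726042380799], [0.0, 415.1775765004287, 220.34173440246678], [0.0, 0.0, 1.0]] [[0.027, -1.0, -0.009], [-0.995, -0.026, -0.101], [0.101, 0.012, -0.995]] [-0.065, 0.409, 1.598] 0.9959268707482993
wrist [[372.60417347332515, 0.0, 281.33391077579324], [0.0, 372.60417347332515, 218.6688195471901], [0.0, 0.0, 1.0]] [[0.374, 0.928, -0.001], [0.882, -0.355, 0.31], [0.287, -0.116, -0.951]] [-0.674, -0.04, 0.38] 0.9960374149659864
```

View pics/scene0.png

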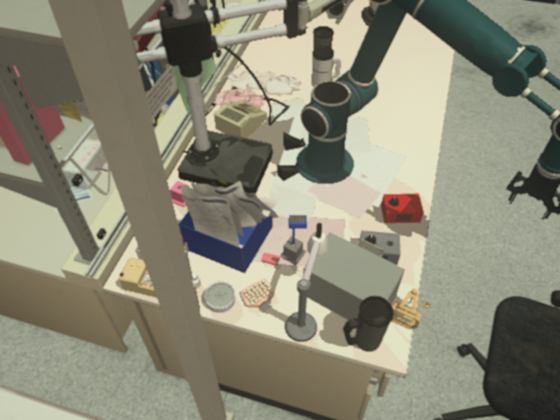

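View pics/top0.png

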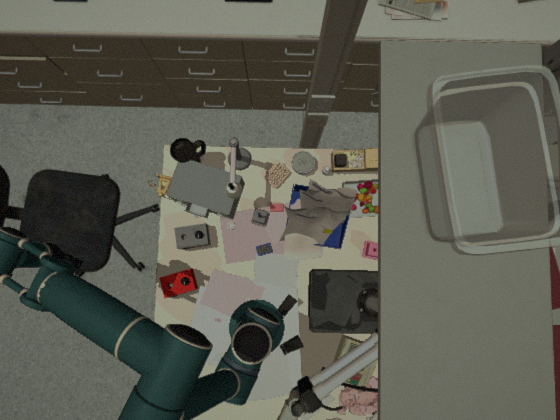

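View pics/wrist0.png

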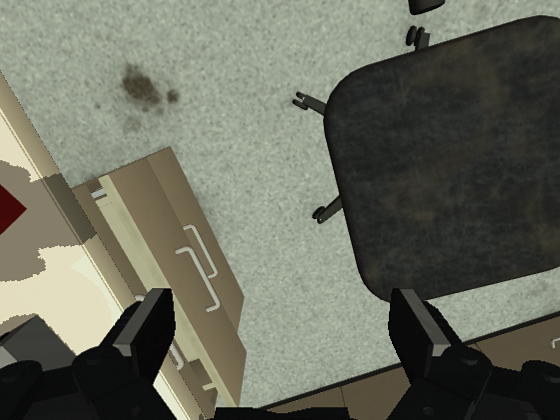

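```bash
python3 - <<'E'
import cv2,numpy as np
a=cv2.imread("pics/top0.png")[130:300,150:390]; cv2.imwrite("pics/topc.png",cv2.resize(a,None,fx=3.3,fy=3.3,interpolation=cv2.INTER_CUBIC))
a=cv2.imread("pics/scene0.png")[180:370,170:440]; cv2.imwrite("pics/scenec.png",cv2.resize(a,None,fx=2.9,fy=2.9,interpolation=cv2.INTER_CUBIC))
E
```

```text
(no output)
```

View pics/topc.png

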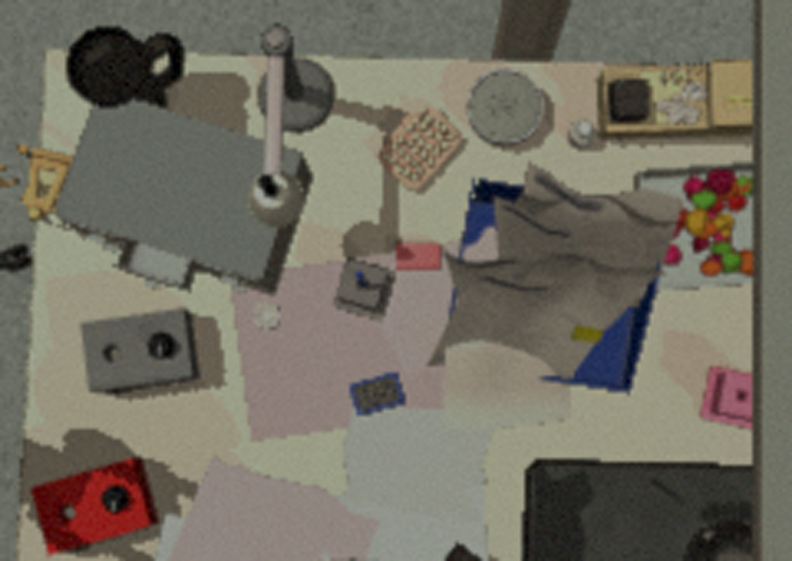

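View pics/scenec.png

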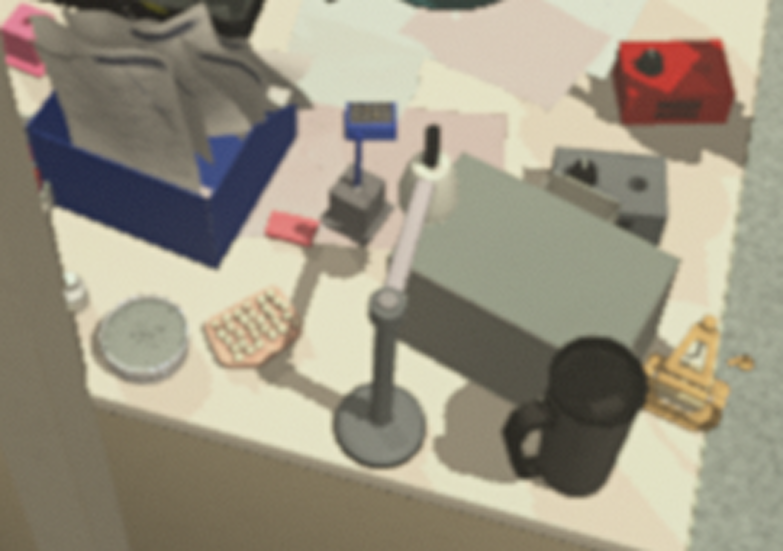

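```bash
cat > h.py <<'E'
import numpy as np,cv2
def load(n): return dict(np.load(n))
def unproj(c,u,v,d=None):
    K=c["intrinsics"]; u=np.asarray(u,float);v=np.asarray(v,float)
    if d is None: d=c["depth"][v.astype(int),u.astype(int)]
    P=np.stack([(u-K[0,2])/K[0,0]*d,(v-K[1,2])/K[1,1]*d,d],-1)
    return (P-c["t"])@c["R"]
def cloud(c):
    v,u=np.mgrid[0:420,0:560]; return unproj(c,u,v,c["depth"])
def proj(c,X):
    p=np.asarray(X)@c["R"].T+c["t"]; q=p@c["intrinsics"].T; return q[...,:2]/q[...,2:]
def atz(c,u,v,z):
    K=c["intrinsics"];r=np.array([(u-K[0,2])/K[0,0],(v-K[1,2])/K[1,1],1])@c["R"]
    o=-c["t"]@c["R"]; return o+r*(z-o[2])/r[2]
E
python3 - <<'E'
from h import *
t=load("top0.npz");s=load("scene0.npz")
T=cloud(t);S=cloud(s)
def tp(x,y): return (150+x/3.3,130+y/3.3)
def sp(x,y): return (170+x/2.9,180+y/2.9)
for n,x,y in [("pivot",276,36),("foot",298,95),("griptop",268,186),("head",285,205),("tray",422,150),("stand",372,300),("pentop",362,277),("unitcorner",90,322),("opening",111,352),("knob",162,347),("cab",180,180),("drawer",155,268),("wax",418,257),("pot",506,105),("bottle",583,130),("dap",266,316),("mug",105,60),("redopen",70,512),("table",620,420)]:
    u,v=tp(x,y); print("T",n,(round(u),round(v)),unproj(t,round(u),round(v)).round(3))
for n,x,y in [("pivot",388,298),("griptop",433,130),("tray",252,328),("pentop",358,140),("stand",358,195),("opening",638,185),("knob",583,172),("block",371,115),("redopen",700,55)]:
    u,v=sp(x,y); print("S",n,(round(u),round(v)),unproj(s,round(u),round(v)).round(3))
E
```

```text
T pivot (234, 141) [0.658 0.086 0.241]
T foot (240, 159) [0.648 0.084 0.032]
T griptop (231, 186) [0.493 0.085 0.286]
T head (236, 192) [0.483 0.074 0.229]
T tray (278, 175) [ 0.592 -0.067  0.016]
T stand (263, 221) [ 0.403 -0.015  0.058]
T pentop (260, 214) [ 0.423 -0.005  0.114]
T unitcorner (177, 228) [0.367 0.31  0.064]
T opening (184, 237) [ 0.247 -0.073  1.63 ]
T knob (199, 235) [0.342 0.223 0.077]
T cab (205, 185) [0.518 0.194 0.16 ]
T drawer (197, 211) [0.432 0.234 0.079]
T wax (277, 208) [ 0.461 -0.067  0.009]
T pot (303, 162) [ 0.643 -0.164  0.028]
T bottle (327, 169) [ 0.613 -0.256  0.049]
T dap (231, 226) [0.385 0.111 0.014]
T mug (182, 148) [0.653 0.285 0.154]
T redopen (171, 285) [0.151 0.331 0.026]
T table (338, 257) [ 0.275 -0.309  0.008]
S pivot (304, 283) [0.662 0.091 0.242]
S griptop (319, 225) [0.504 0.088 0.284]
S tray (257, 293) [ 0.603 -0.062  0.019]
S pentop (293, 228) [ 0.432 -0.001  0.146]
S stand (293, 247) [0.436 0.002 0.056]
S opening (390, 244) [0.334 0.287 0.049]
S knob (371, 239) [0.354 0.227 0.079]
S block (298, 220) [ 0.312 -0.016  0.033]
S redopen (411, 199) [0.138 0.324 0.058]
```

```bash
cat >> h.py <<'E'
from scipy.spatial.transform import Rotation as Ro
def go(bot,X,yaw=None):
    s=bot.read_state(); R=Ro.from_rotvec(s["tcp_rot"]).as_matrix()
    d=R.T@(np.asarray(X)-s["tool_pos"]); 
    print("t",round(s["time"],2),"tcp",s["tool_pos"].round(4),"yvec",R[:,1].round(3),"zvec",R[:,2].round(3),"w",round(s["width"],3),"F",s["wrist_force"].round(2),"q6",s["q"][5].round(2))
    print("tool shift",d.round(4),"norm",np.linalg.norm(d).round(4)); return R
E
python3 - <<'E'
from h import *
from workcell import bot
R=go(bot,[0.253,0.626,0.42]);print(R.round(3))
go(bot,[0.40,0.13,0.42])
c=load("wrist0.npz");cp=-c["t"]@c["R"];print(cp, R.T@(cp-bot.read_state()["tool_pos"]),(c["R"]@R).round(3))
E
```

```text
t 0.15 tcp [0.2525 0.6254 0.221 ] yvec [ 0.374  0.927 -0.002] zvec [-0.001 -0.002 -1.   ] w 1.0 F [ 0.2  -0.22 -0.53] q6 -0.04
tool shift [-0.0002  0.0004 -0.199 ] norm 0.199
[[-0.927  0.374 -0.001]
 [ 0.374  0.927 -0.002]
 [ 0.    -0.002 -1.   ]]
t 0.15 tcp [0.2525 0.6254 0.221 ] yvec [ 0.374  0.927 -0.002] zvec [-0.001 -0.002 -1.   ] w 1.0 F [ 0.2  -0.22 -0.53] q6 -0.04
tool shift [-0.3222 -0.4045 -0.1983] norm 0.5538
[0.1782369  0.65466112 0.3735219 ] [ 0.07985482 -0.00091475 -0.1524878 ] [[ 0.001  1.    -0.001]
 [-0.951  0.001 -0.31 ]
 [-0.31   0.001  0.951]]
```

>>> servo_tool --moves '[[0,[0,0,-0.04],0],[0,[0,0,-0.04],0],[0,[-0.01,-0.015,-0.035],0],[0,[-0.02,-0.025,-0.025],0],[0,[-0.025,-0.032,-0.01],0],[0,[-0.025,-0.032,0],0],[0,[-0.025,-0.032,0],0],[0,[-0.025,-0.032,0],0]]'

```text
time: 0.82
tool_pos: [0.3087, 0.4188, 0.3714]
tcp_rot: [-0.582, -3.084, 0.022]
wrist_force: [0.7, -0.8, 0.5]
width: 0.996
```

>>> servo_tool --moves '[[0,[-0.025,-0.032,0],0],[0,[-0.025,-0.032,0],0],[0,[-0.025,-0.032,0],0],[0,[-0.025,-0.032,0],0],[0,[-0.02,-0.025,0],0],[0,[-0.01,-0.015,0],0],[0,[-0.005,-0.005,0],0],[0,[0,0,0],0]]'

```text
time: 1.48
tool_pos: [0.3713, 0.1937, 0.3736]
tcp_rot: [0.592, 3.084, -0.024]
wrist_force: [-1.0, 0.6, 0.5]
width: 0.999
```

```bash
python3 - <<'E'
from h import *
from workcell import bot
go(bot,[0.40,0.13,0.42])
c=bot.read_camera("wrist");np.savez("wrist1.npz",**c);cv2.imwrite("pics/wrist1.png",c["pixels"][:,:,::-1])
E
```

```text
t 1.48 tcp [0.3713 0.1937 0.3736] yvec [ 0.37   0.929 -0.015] zvec [-0.002 -0.015 -1.   ] w 0.999 F [-0.97  0.64  0.48] q6 -0.76
tool shift [-0.0504 -0.0493 -0.0455] norm 0.0839
```

View pics/wrist1.png

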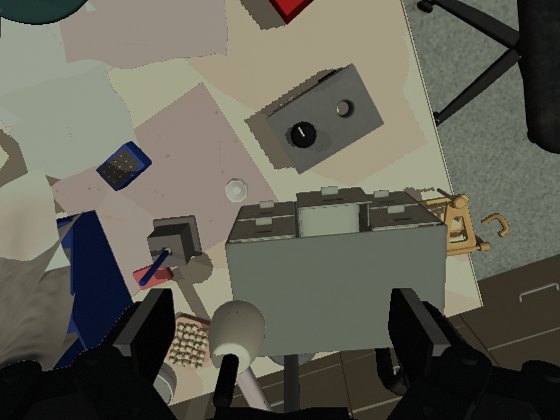

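```bash
python3 - <<'E'
from h import *
w=load("wrist1.npz");s=load("scene0.npz");t=load("top0.npz")
im=w["pixels"][:,:,::-1]
a=im[60:180,230:400]; cv2.imwrite("pics/c1.png",cv2.resize(a,None,fx=4.5,fy=4.5,interpolation=cv2.INTER_CUBIC))
a=im[200:420,80:290]; cv2.imwrite("pics/c2.png",cv2.resize(a,None,fx=2.7,fy=2.7,interpolation=cv2.INTER_CUBIC))
for n,u,v in [("open",345,108),("unit",320,150),("knob",301,134),("pentop",138,283),("penbase",167,252),("tray",188,342),("griptop",230,355)]:
    print(n,unproj(w,u,v).round(4))
print("open@.06 wrist",atz(w,345,108,.06),"scene",atz(s,390,243.5,.06),"top",atz(t,183.8,236.5,.06))
# unit top fit
for nm,c in (("w",w),("s",s),("t",t)):
    P=cloud(c).reshape(-1,3); m=(abs(P[:,2]-.06)<.006)&(P[:,0]>.25)&(P[:,0]<.42)&(P[:,1]>.16)&(P[:,1]<.36)
    Q=P[m]; r=cv2.minAreaRect(Q[:,:2].astype(np.float32)*1000); print(nm,m.sum(),r,np.median(Q[:,2]))
    m=(abs(P[:,2]-.058)<.006)&(P[:,0]>.37)&(P[:,0]<.47)&(P[:,1]>-.06)&(P[:,1]<.05)
    Q=P[m]; r=cv2.minAreaRect(Q[:,:2].astype(np.float32)*1000); print(" stand",m.sum(),r,np.median(Q[:,2]))
    m=(P[:,2]>.012)&(P[:,2]<.04)&(P[:,0]>.53)&(P[:,0]<.67)&(P[:,1]>-.13)&(P[:,1]<0.01)
    Q=P[m]; r=cv2.minAreaRect(Q[:,:2].astype(np.float32)*1000); print(" tray",m.sum(),r,np.median(Q[:,2]))
    m=(P[:,2]>.25)&(P[:,2]<.3)&(P[:,0]>.45)&(P[:,0]<.56)&(P[:,1]>.04)&(P[:,1]<0.13)
    Q=P[m]; print(" grip",m.sum(),Q.mean(0),Q.max(0),Q.min(0))
    m=(P[:,2]>.09)&(P[:,2]<.16)&(P[:,0]>.40)&(P[:,0]<.45)&(P[:,1]>-.03)&(P[:,1]<0.03)
    Q=P[m]; print(" pen",m.sum(),Q.mean(0),Q.max(0),Q.min(0)) if m.any() else 0
    m=(P[:,2]>.232)&(P[:,2]<.26)&(P[:,0]>.6)&(P[:,0]<.72)&(P[:,1]>.04)&(P[:,1]<0.13)
    Q=P[m]; print(" pivot",m.sum(),Q.mean(0),Q.max(0),Q.min(0)) if m.any() else 0
E
```

```text
open [0.3381 0.288  0.0333]
unit [0.3719 0.2399 0.0598]
knob [0.3432 0.2249 0.0782]
pentop [ 0.468  -0.0886  0.0139]
penbase [0.4234 0.0027 0.0668]
tray [ 0.5867 -0.058   0.0246]
griptop [0.4916 0.0917 0.2361]
open@.06 wrist [0.33590824 0.28458707 0.06      ] scene [0.34009157 0.28598217 0.06      ] top [0.33595844 0.28355373 0.06      ]
w 6178 ((341.0614929199219, 256.78369140625), (80.11756134033203, 120.14723205566406), 9.911293983459473) 0.06085553712922954
 stand 1015 ((424.27825927734375, -1.1347026824951172), (46.73398208618164, 46.87575912475586), 74.99443817138672) 0.05854835005058045
 tray 2074 ((617.0213012695312, -76.93315124511719), (72.43927001953125, 145.63140869140625), 48.04973602294922) 0.021764145617155718
 grip 723 [0.49484138 0.09107557 0.27232234] [0.50512016 0.09661901 0.28712108] [0.49010535 0.08117346 0.25000762]
 pen 218 [0.42283635 0.00089671 0.12544668] [0.42781905 0.00347313 0.15131478] [ 0.41981664 -0.00516833  0.09006908]
s 542 ((344.0775451660156, 254.93711853027344), (87.22720336914062, 119.472900390625), 8.35226821899414) 0.05977263663129287
 stand 1
[... 645 characters left out ...]
65625), (81.60513305664062, 120.2317123413086), 10.541984558105469) 0.060366727793402464
 stand 118 ((422.515869140625, -1.6899585723876953), (45.828819274902344, 45.979061126708984), 73.86715698242188) 0.05866974655970153
 tray 396 ((601.298583984375, -72.8805923461914), (112.59288787841797, 137.0950469970703), 88.67189025878906) 0.020233312109247364
 grip 27 [0.4962746  0.08731949 0.27896287] [0.5039782  0.09576978 0.29180585] [0.49043233 0.08039185 0.25883589]
 pen 9 [ 0.42239981 -0.00213682  0.13378806] [0.42691154 0.00083085 0.15017638] [ 0.41889677 -0.0053047   0.09676353]
 pivot 85 [0.65094753 0.08815535 0.23706531] [0.67456897 0.10403473 0.24393827] [0.60019493 0.0727328  0.23216066]
```

View pics/c1.png

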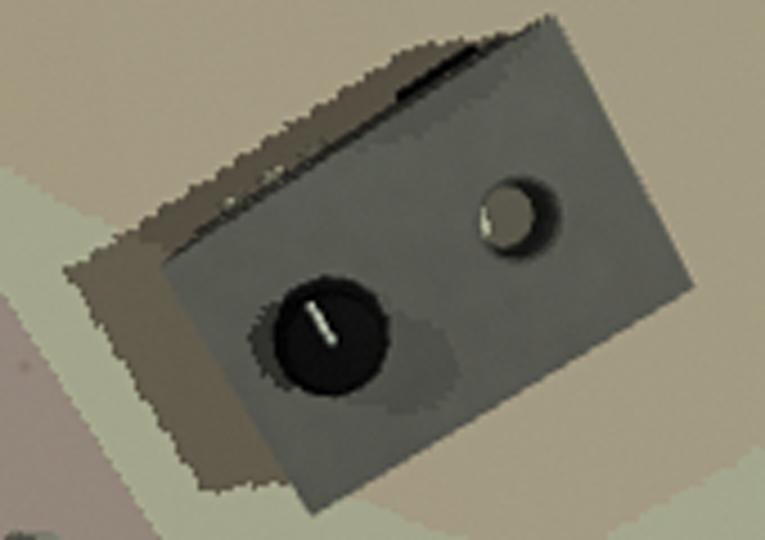

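View pics/c2.png

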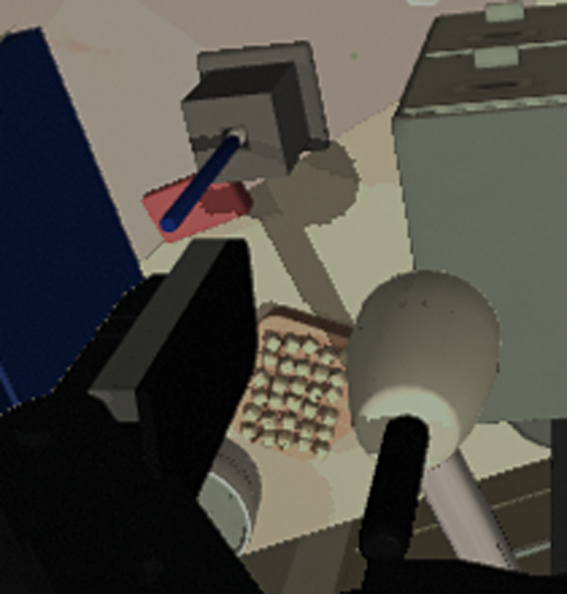

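```bash
python3 - <<'E'
from h import *
w=load("wrist1.npz");s=load("scene0.npz");t=load("top0.npz")
for nm,c,seed in (("w",w,(188,342)),("s",s,(257,293)),("t",t,(278,175))):
    P=cloud(c); m=((P[...,2]>.012)&(P[...,2]<.045)).astype(np.uint8)
    n,l=cv2.connectedComponents(m,connectivity=4); 
    k=l[seed[1],seed[0]]; Q=P[l==k]; Q=Q[np.hypot(Q[:,0]-.597,Q[:,1]+.068)<.075]
    r=cv2.minAreaRect(Q[:,:2].astype(np.float32)*1000); print(nm,len(Q),r,np.median(Q[:,2]),Q.mean(0))
# color based, top face z~.024
# top crop corners
for p in [(422,107),(464,143),(425,190),(382,157)]:
    print(atz(t,150+p[0]/3.3-.35,130+p[1]/3.3-.35,.02).round(4))
for p in [(205,330),(270,288),(297,335),(243,365)]:
    print(atz(s,170+p[0]/2.9,180+p[1]/2.9,.02).round(4))
# tall stuff map around
for nm,c in(("t",t),("s",s),("w",w)):
    P=cloud(c).reshape(-1,3); 
    for lo,hi in((-.16,-.12),(-.12,-.08),(-.08,-.05)):
        m=(P[:,0]>.3)&(P[:,0]<.55)&(P[:,1]>lo)&(P[:,1]<hi)&(P[:,2]<.5); print(nm,lo,P[m][:,2].max().round(3))
E
```

```text
w 1767 ((598.4698486328125, -59.75439453125), (70.53321838378906, 96.75447082519531), 50.062747955322266) 0.02078660001058458 [ 0.59301496 -0.05919816  0.0205259 ]
s 568 ((600.8342895507812, -62.5557975769043), (73.58015441894531, 94.37606048583984), 46.969791412353516) 0.01865702062412012 [ 0.60126179 -0.06196155  0.01922225]
t 359 ((596.3640747070312, -62.17746353149414), (69.70323181152344, 93.58232879638672), 49.68696975708008) 0.01964502786198623 [ 0.59389806 -0.06212947  0.02025455]
[ 0.6425 -0.0641  0.02  ]
[ 0.6    -0.1154  0.02  ]
[ 0.5419 -0.0703  0.02  ]
[ 0.5805 -0.0179  0.02  ]
[ 0.6195 -0.1073  0.02  ]
[ 0.5526 -0.0589  0.02  ]
[ 0.5978 -0.0153  0.02  ]
[ 0.6464 -0.0572  0.02  ]
t -0.16 0.255
t -0.12 0.238
t -0.08 0.067
s -0.16 0.252
s -0.12 0.244
s -0.08 0.063
w -0.16 0.231
w -0.12 0.227
w -0.08 0.073
```

```bash
python3 - <<'E'
from h import *
w=load("wrist1.npz");s=load("scene0.npz");t=load("top0.npz")
for nm,c in(("t",t),("s",s),("w",w)):
    P=cloud(c).reshape(-1,3)
    for lo in (.06,.1,.15,.2):
        m=(P[:,0]>.3)&(P[:,0]<.8)&(P[:,1]>-.3)&(P[:,1]<-.03)&(P[:,2]<.5)&(P[:,2]>lo); Q=P[m]
        if len(Q): 
            d=np.hypot(Q[:,0]-.599,Q[:,1]+.06).min(); e=np.hypot(Q[:,0]-.424,Q[:,1]+.001).min(); arc=np.abs(np.hypot(Q[:,0]-.66,Q[:,1]-.0885)).min()
            print(nm,lo,len(Q),Q.min(0).round(3),Q.max(0).round(3),"d tray",d.round(3),"d pen",e.round(3),"d pivot",arc.round(3))
from workcell import bot
go(bot,[0.500,0.0885,0.36]); go(bot,[0.5,.0885,.268])
E
```

```text
t 0.06 4369 [ 0.3  -0.3   0.06] [ 0.8   -0.078  0.499] d tray 0.091 d pen 0.093 d pivot 0.247
t 0.1 3727 [ 0.334 -0.3    0.1  ] [ 0.8   -0.088  0.499] d tray 0.091 d pen 0.093 d pivot 0.247
t 0.15 3137 [ 0.354 -0.3    0.15 ] [ 0.8   -0.092  0.499] d tray 0.135 d pen 0.093 d pivot 0.269
t 0.2 2352 [ 0.36 -0.3   0.2 ] [ 0.8   -0.095  0.499] d tray 0.135 d pen 0.095 d pivot 0.269
s 0.06 5481 [ 0.302 -0.3    0.06 ] [ 0.8  -0.08  0.5 ] d tray 0.085 d pen 0.092 d pivot 0.242
s 0.1 4377 [ 0.353 -0.3    0.1  ] [ 0.8   -0.089  0.5  ] d tray 0.085 d pen 0.092 d pivot 0.242
s 0.15 3137 [ 0.354 -0.3    0.15 ] [ 0.8   -0.089  0.5  ] d tray 0.132 d pen 0.092 d pivot 0.27
s 0.2 2456 [ 0.363 -0.3    0.2  ] [ 0.8   -0.089  0.5  ] d tray 0.132 d pen 0.092 d pivot 0.27
w 0.06 14128 [ 0.3  -0.23  0.06] [ 0.525 -0.079  0.231] d tray 0.119 d pen 0.087 d pivot 0.264
w 0.1 9162 [ 0.338 -0.19   0.1  ] [ 0.494 -0.084  0.231] d tray 0.12 d pen 0.087 d pivot 0.264
w 0.15 4137 [ 0.372 -0.173  0.15 ] [ 0.487 -0.084  0.231] d tray 0.15 d pen 0.087 d pivot 0.274
w 0.2 1086 [ 0.396 -0.15   0.2  ] [ 0.448 -0.084  0.231] d tray 0.153 d pen 0.087 d pivot 0.274
t 1.53 tcp [0.3711 0.1944 0.3736] yvec [ 0.369  0.929 -0.015] zvec [-0.002 -0.015 -1.   ] w 1.0 F [-0.05 -0.42  0.21] q6 -0.76
tool shift [-0.1589 -0.0506  0.0148] norm 0.1674
t 1.53 tcp [0.3711 0.1944 0.3736] yvec [ 0.369  0.929 -0.015] zvec [-0.002 -0.015 -1.   ] w 1.0 F [-0.05 -0.42  0.21] q6 -0.76
tool shift [-0.1586 -0.0493  0.1068] norm 0.1974
```

>>> servo_tool --moves '[[0,[0,0,0],-0.1],[0,[0,0,0],-0.1],[0,[0,0,0],-0.1],[0,[0,0,0],-0.08],[0,[-0.02,-0.016,0],0],[0,[-0.025,-0.02,0],0],[0,[-0.025,-0.02,0],0],[0,[-0.025,-0.02,0],0]]'

```text
time: 2.2
tool_pos: [0.4659, 0.1348, 0.3727]
tcp_rot: [0.069, -3.134, 0.009]
wrist_force: [-0.0, 0.1, 0.4]
width: 1.0
```

```bash
python3 - <<'E'
from h import *
from workcell import bot
go(bot,[0.500,0.0885,0.34]); go(bot,[0.5,.0885,.268])
E
```

```text
t 2.2 tcp [0.4659 0.1348 0.3727] yvec [-0.044  0.999 -0.006] zvec [-0.007 -0.006 -1.   ] w 1.0 F [-0.    0.1   0.38] q6 -1.38
tool shift [-0.0323 -0.0476  0.0327] norm 0.0662
t 2.2 tcp [0.4659 0.1348 0.3727] yvec [-0.044  0.999 -0.006] zvec [-0.007 -0.006 -1.   ] w 1.0 F [-0.    0.1   0.38] q6 -1.38
tool shift [-0.0328 -0.0472  0.1047] norm 0.1194
```

>>> servo_tool --moves '[[0,[-0.01,-0.016,0.005],0],[0,[-0.01,-0.016,0.005],0],[0,[-0.01,-0.014,0.005],0],[0,[-0.004,-0.004,0],0.02],[0,[0,0,0],0.02],[0,[0,0,0],0],[0,[0,0,0],0],[0,[0,0,0],0]]'

```text
time: 2.87
tool_pos: [0.5077, 0.0937, 0.3537]
tcp_rot: [0.012, -3.129, 0.003]
wrist_force: [0.3, 0.4, -0.5]
width: 1.003
```

```bash
python3 - <<'E'
from h import *
from workcell import bot
go(bot,[0.5,.0885,.268])
c=bot.read_camera("wrist");np.savez("wrist2.npz",**c);cv2.imwrite("pics/wrist2.png",c["pixels"][:,:,::-1])
P=cloud(c).reshape(-1,3)
m=(P[:,2]>.245)&(P[:,2]<.3)&(P[:,0]>.45)&(P[:,0]<.56)&(P[:,1]>.06)&(P[:,1]<0.12)
Q=P[m]; print(" grip",m.sum(),Q.mean(0),Q.max(0),Q.min(0))
E
```

```text
t 2.87 tcp [0.5077 0.0937 0.3537] yvec [-0.008  1.    -0.002] zvec [-0.013 -0.002 -1.   ] w 1.003 F [ 0.26  0.44 -0.47] q6 -1.44
tool shift [ 0.0067 -0.0049  0.0858] norm 0.0862
 grip 755 [0.49588796 0.08827167 0.27706122] [0.5065584  0.09574912 0.28766828] [0.49071284 0.08009467 0.24515237]
```

View pics/wrist2.png

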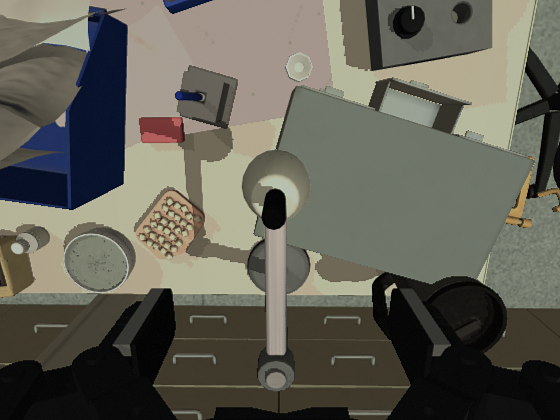

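>>> servo_tool --moves '[[0,[0.004,-0.003,0],0],[0,[0.004,-0.002,0.015],0],[0,[0.001,-0.001,0.025],0],[0,[0,0,0.025],0],[0,[0,0,0.02],0],[0,[0,0,0.005],0],[0,[0,0,0],0],[0,[0,0,0],0]]' --newtons 40

```text
time: 3.58
tool_pos: [0.4958, 0.0899, 0.2673]
tcp_rot: [0.021, -3.14, 0.0]
wrist_force: [0.7, -0.5, 0.1]
width: 1.005
```

```bash
python3 - <<'E'
from h import *
from workcell import bot
go(bot,[0.499,.088,.268])
E
```

```text
t 3.58 tcp [0.4958 0.0899 0.2673] yvec [-0.013  1.    -0.   ] zvec [-0.002 -0.    -1.   ] w 1.005 F [ 0.65 -0.48  0.1 ] q6 -1.45
tool shift [-0.0031 -0.002  -0.0007] norm 0.0038
```

>>> servo_tool --moves '[[0,[-0.003,-0.002,0],0],[60,[0,0,0],0],[120,[0,0,0],0],[200,[0,0,0],0],[255,[0,0,0],0],[255,[0,0,0],0],[255,[0,0,0],0],[255,[0,0,0],0]]'

```text
time: 4.25
tool_pos: [0.5037, 0.0884, 0.2761]
tcp_rot: [-0.021, 3.13, 0.002]
wrist_force: [0.1, 0.6, 1.0]
width: 0.009
```

```bash
python3 - <<'E'
from h import *
from workcell import bot
go(bot,[0.499,.088,.268])
E
```

```text
t 4.25 tcp [0.5037 0.0884 0.2761] yvec [-0.014  1.     0.001] zvec [ 0.012  0.002 -1.   ] w 0.009 F [0.11 0.65 1.04] q6 -1.46
tool shift [ 0.0048 -0.0003  0.0081] norm 0.0094
```

```bash
python3 - <<'E'
from h import *
from workcell import bot
go(bot,[0.499,.088,.268])
for n in ("wrist","scene"):
    c=bot.read_camera(n);np.savez(n+"3.npz",**c)
    im=c["pixels"][:,:,::-1]
    if n=="scene": im=cv2.resize(im[150:330,220:420],None,fx=3,fy=3)
    cv2.imwrite(f"pics/{n}3.png",im)
    P=cloud(c).reshape(-1,3)
    m=(P[:,2]>.245)&(P[:,2]<.3)&(P[:,0]>.42)&(P[:,0]<.6)&(P[:,1]>.0)&(P[:,1]<0.2)
    Q=P[m]; print(" grip",m.sum(),Q.mean(0),Q.max(0),Q.min(0))
E
```

```text
t 4.25 tcp [0.5037 0.0884 0.2761] yvec [-0.014  1.     0.001] zvec [ 0.012  0.002 -1.   ] w 0.009 F [0.11 0.65 1.04] q6 -1.46
tool shift [ 0.0048 -0.0003  0.0081] norm 0.0094
 grip 1897 [0.49312365 0.08781591 0.27852926] [0.50540062 0.10170082 0.29999537] [0.49034417 0.07405333 0.24508793]
 grip 71 [0.50873657 0.08874386 0.27360396] [0.51767718 0.10094041 0.29980604] [0.50065207 0.07588267 0.24550386]
```

View pics/wrist3.png

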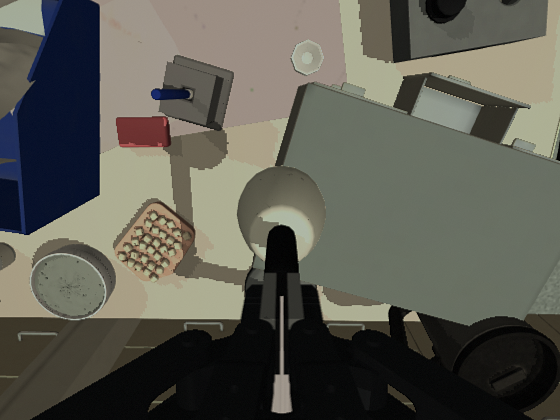

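View pics/scene3.png

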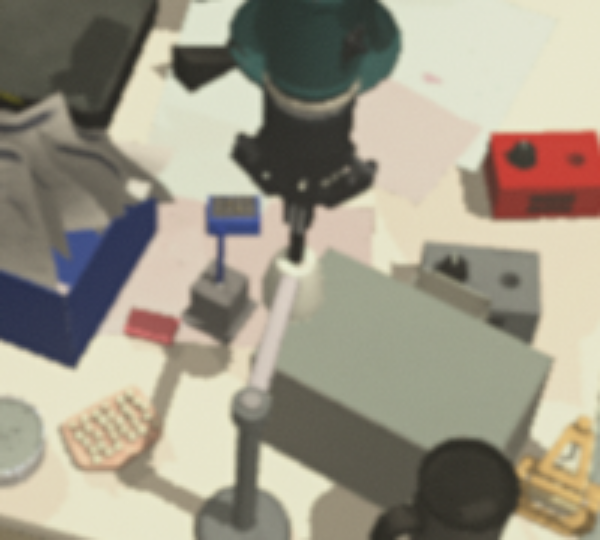

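```bash
python3 - <<'E'
from h import *
w=load("wrist3.npz")
for u,v in [(280,230),(280,245),(280,260),(268,280),(297,280),(268,300),(297,300),(283,280),(283,300),(268,320),(297,320),(255,300),(310,300),(275,290),(290,290)]:
    print(u,v,w["pixels"][v,u],unproj(w,u,v).round(4))
a=w["pixels"][210:340,220:350,::-1]; cv2.imwrite("pics/c3.png",cv2.resize(a,None,fx=5,fy=5)*1)
a=np.clip(cv2.resize(a,None,fx=4.5,fy=4.5).astype(float)*2.5,0,255); cv2.imwrite("pics/c3.png",a)
E
```

```text
280 230 [5 4 6] [0.4908 0.0872 0.2429]
280 245 [4 3 4] [0.4907 0.0872 0.2638]
280 260 [5 5 5] [0.4911 0.0872 0.2795]
268 280 [51 51 46] [0.4915 0.0825 0.2972]
297 280 [51 52 47] [0.4916 0.0939 0.2968]
268 300 [51 51 46] [0.4914 0.083  0.3123]
297 300 [51 51 46] [0.4911 0.0933 0.3126]
283 280 [6 6 5] [0.4918 0.0884 0.2965]
283 300 [96 89 84] [0.4915 0.0883 0.312 ]
268 320 [71 72 65] [0.4919 0.0834 0.3237]
297 320 [57 57 52] [0.49   0.0926 0.3264]
255 300 [7 9 8] [0.496  0.0779 0.3048]
310 300 [8 7 7] [0.4958 0.0986 0.3047]
275 290 [39 39 35] [0.4918 0.0854 0.3046]
290 290 [51 51 46] [0.4915 0.091  0.3049][ WARN:0@0.873] global loadsave.cpp:1063 imwrite_ Unsupported depth image for selected encoder is fallbacked to CV_8U.
```

View pics/c3.png

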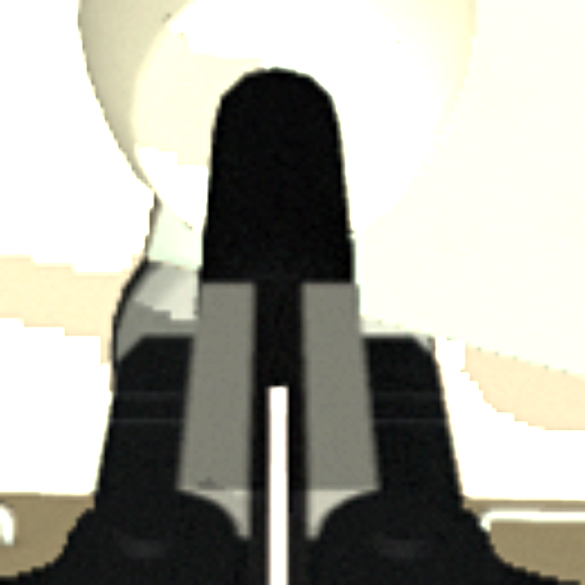

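```bash
python3 - <<'E'
from h import *
from workcell import bot
s=bot.read_state();R=Ro.from_rotvec(s["tcp_rot"]).as_matrix()
w=load("wrist3.npz");cp=-w["t"]@w["R"];print(cp,R.T@(cp-s["tool_pos"]))
# finger geometry in tool frame
P=cloud(w); d=w["depth"]
for v in range(270,345,6):
    print(v,[(R.T@(P[v,u]-s["tool_pos"])).round(4).tolist() for u in (270,297)])
w=load("wrist1.npz");print("open fingers")
R0=Ro.from_rotvec([0.592, 3.084, -0.024]).as_matrix();p0=np.array([0.3713, 0.1937, 0.3736])
P=cloud(w)
for (u,v) in [(165,292),(160,310),(140,330),(120,345),(395,295),(420,330),(440,345),(155,292)]: print(u,v,(R0.T@(P[v,u]-p0)).round(4))
E
```

```text
[0.42177842 0.08644913 0.42787192] [ 0.08011485 -0.00059415 -0.15297436]
270 [[0.0101, -0.0052, -0.0089], [0.0086, 0.0064, -0.0059]]
276 [[0.0118, -0.0049, -0.0178], [0.0117, 0.0059, -0.0176]]
282 [[0.0112, -0.0048, -0.0218], [0.0116, 0.0057, -0.0225]]
288 [[0.0117, -0.0047, -0.0276], [0.0115, 0.0055, -0.0272]]
294 [[0.0111, -0.0046, -0.031], [0.0113, 0.0054, -0.0313]]
300 [[0.012, -0.0044, -0.0369], [0.012, 0.0051, -0.0369]]
306 [[0.0116, -0.0043, -0.0401], [0.0119, 0.005, -0.0405]]
312 [[0.012, -0.0042, -0.0445], [0.0116, 0.0048, -0.0438]]
318 [[0.0117, -0.0041, -0.0477], [0.0116, 0.0047, -0.0475]]
324 [[0.0129, -0.004, -0.0528], [0.0132, 0.0044, -0.0533]]
330 [[0.0127, -0.0039, -0.0556], [0.0123, 0.0044, -0.0551]]
336 [[0.0126, -0.0038, -0.0585], [0.0122, 0.0042, -0.058]]
342 [[0.0123, -0.0037, -0.061], [0.0126, 0.0041, -0.0614]]
open fingers
165 292 [ 0.0114 -0.0436 -0.03  ]
160 310 [ 0.0093 -0.0429 -0.0389]
140 330 [ 0.0112 -0.0445 -0.0534]
120 345 [ 0.0117 -0.0473 -0.0615]
395 295 [ 0.009   0.0422 -0.028 ]
420 330 [ 0.011   0.0425 -0.0531]
440 345 [ 0.0106  0.046  -0.0599]
155 292 [ 0.0113 -0.0473 -0.0299]
```

>>> servo_tool --moves '[[120,[0,0,-0.015],0],[0,[0,0,0],0],[0,[0,0,0],0],[0,[0.002,0,0],0],[0,[0.002,0,0],0],[0,[0,0,0],0],[0,[0,0,0],0],[0,[0,0,0],0]]'

```text
time: 5.02
tool_pos: [0.4966, 0.088, 0.2862]
tcp_rot: [-0.021, 3.137, 0.001]
wrist_force: [0.2, -0.7, 0.0]
width: 1.0
```

```bash
python3 - <<'E'
from h import *
from workcell import bot
go(bot,[0.499,.088,.233])
c=bot.read_camera("wrist");np.savez("wrist4.npz",**c);cv2.imwrite("pics/wrist4.png",c["pixels"][:,:,::-1])
E
```

```text
t 5.02 tcp [0.4966 0.088  0.2862] yvec [-0.014  1.     0.001] zvec [ 0.004  0.001 -1.   ] w 1.0 F [ 0.17 -0.68  0.03] q6 -1.46
tool shift [-0.0021 -0.0001  0.0533] norm 0.0533
```

View pics/wrist4.png

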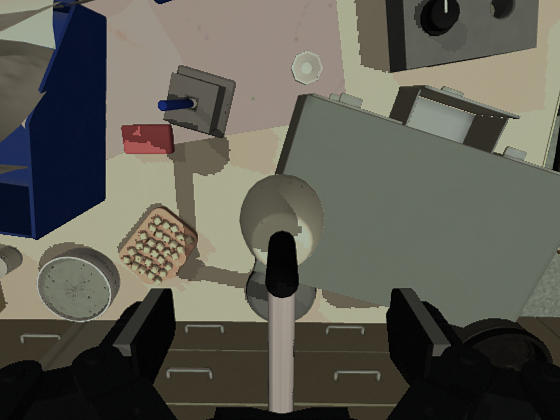

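>>> servo_tool --moves '[[0,[-0.002,0,0.01],0],[0,[0,0,0.015],0],[0,[0,0,0.015],0],[0,[0,0,0.01],0],[0,[0,0,0.003],0],[0,[0,0,0],0],[0,[0,0,0],0],[0,[0,0,0],0]]'

```text
time: 5.73
tool_pos: [0.4994, 0.0881, 0.2283]
tcp_rot: [-0.021, 3.138, 0.001]
wrist_force: [0.2, 0.4, -0.0]
width: 0.995
```

```bash
python3 - <<'E'
from h import *
from workcell import bot
go(bot,[0.499,.088,.233])
c=bot.read_camera("wrist");np.savez("wrist5.npz",**c);cv2.imwrite("pics/wrist5.png",c["pixels"][200:,150:450,::-1])
E
```

```text
t 5.73 tcp [0.4994 0.0881 0.2283] yvec [-0.014  1.     0.001] zvec [ 0.004  0.001 -1.   ] w 0.995 F [ 0.19  0.38 -0.04] q6 -1.46
tool shift [ 0.0004 -0.     -0.0047] norm 0.0047
```

View pics/wrist5.png

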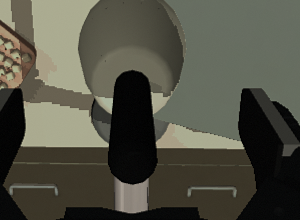

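>>> servo_tool --moves '[[0,[0,0,-0.003],0],[80,[0,0,0],0],[150,[0,0,0],0],[200,[0,0,0],0],[255,[0,0,0],0],[255,[0,0,0],0],[255,[0,0,0],0],[255,[0,0,0],0]]' --newtons 40

```text
time: 6.45
tool_pos: [0.5017, 0.0883, 0.2357]
tcp_rot: [-0.021, 3.131, 0.002]
wrist_force: [0.4, 0.2, -0.8]
width: 0.178
```

```bash
python3 - <<'E'
from h import *
from workcell import bot
R=go(bot,[0.499,.088,.233])
E
```

```text
t 6.45 tcp [0.5017 0.0883 0.2357] yvec [-0.014  1.     0.001] zvec [ 0.011  0.001 -1.   ] w 0.178 F [ 0.41  0.17 -0.85] q6 -1.46
tool shift [ 0.0027 -0.0003  0.0026] norm 0.0038
```

>>> servo_tool --moves '[[255,[-0.0004,-0.011,0],0],[255,[-0.0016,-0.014,0],0],[255,[-0.0028,-0.0137,0],0],[255,[-0.004,-0.0134,0],0],[255,[-0.005,-0.013,0],0],[255,[-0.005,-0.01,0],0],[255,[-0.0027,-0.005,0],0],[255,[0,0,0],0]]'

```text
time: 7.12
tool_pos: [0.5222, 0.0138, 0.2357]
tcp_rot: [-0.038, 3.137, 0.024]
wrist_force: [-0.9, 2.2, 0.9]
width: 0.176
```

```bash
cat > sw.py <<'E'
from h import *
from workcell import bot
import sys
s=bot.read_state();p=s["tool_pos"][:2];pv=np.array([.660,.088]) ;d=p-pv
print("phi",np.degrees(np.arctan2(-d[1],-d[0])),"r",np.hypot(*d),p)
for a in (248.0-180,):
    tgt=pv-.160*np.array([np.cos(np.radians(a)),np.sin(np.radians(a))]);print(tgt)
go(bot,[*tgt,.236])
E
python3 sw.py
```

```text
phi 28.299145244046322 r 0.1565261223652152 [0.52218119 0.01379487]
[ 0.60006295 -0.06034942]
t 7.12 tcp [0.5222 0.0138 0.2357] yvec [-0.024  1.     0.015] zvec [ 0.005  0.015 -1.   ] w 0.176 F [-0.85  2.19  0.92] q6 -1.63
tool shift [-0.0761 -0.076  -0.0011] norm 0.1075
```

>>> servo_tool --moves '[[255,[-0.005,-0.0095,0],0],[255,[-0.0075,-0.0114,0],0],[255,[-0.0085,-0.0106,0],0],[255,[-0.0095,-0.0098,0],0],[255,[-0.0105,-0.009,0],0],[255,[-0.009,-0.0065,0],0],[255,[-0.007,-0.0045,0],0],[255,[0,0,0],0]]'

```text
time: 7.78
tool_pos: [0.5818, -0.046, 0.2356]
tcp_rot: [-0.045, 3.141, 0.027]
wrist_force: [0.2, 1.9, 2.1]
width: 0.177
```

```bash
python3 sw.py
```

```text
phi 59.736319112232586 r 0.1551160446996515 [ 0.58182458 -0.04597608]
[ 0.60006295 -0.06034942]
t 7.78 tcp [ 0.5818 -0.046   0.2356] yvec [-0.028  0.999  0.017] zvec [-0.     0.017 -1.   ] w 0.177 F [0.18 1.9  2.06] q6 -1.74
tool shift [-0.0178 -0.0149 -0.0006] norm 0.0232
```

>>> servo_tool --moves '[[255,[-0.006,-0.004,0],0],[255,[-0.006,-0.004,0],0],[255,[-0.005,-0.002,0],0],[255,[0,0,0],0],[255,[0,0,0],0],[255,[0,0,0],0],[255,[0,0,0],0],[255,[0,0,0],0]]'

```text
time: 8.45
tool_pos: [0.6001, -0.0554, 0.2357]
tcp_rot: [0.047, -3.141, -0.026]
wrist_force: [-0.9, 1.5, 2.2]
width: 0.176
```

```bash
python3 sw.py; python3 - <<'E'
from h import *
from workcell import bot
for n in ("top","scene"):
    c=bot.read_camera(n);np.savez(n+"6.npz",**c);im=c["pixels"][:,:,::-1]
    im=im[130:300,150:390] if n=="top" else im[180:370,170:440]
    cv2.imwrite(f"pics/{n}6.png",cv2.resize(im,None,fx=2.9,fy=2.9,interpolation=cv2.INTER_CUBIC))
    P=cloud(c)
    m=(P[...,2]>.17)&(P[...,2]<.24)&(np.hypot(P[...,0]-.6,P[...,1]+.06)<.05); Q=P[m];print(n,m.sum(),Q.mean(0),Q.min(0),Q.max(0))
    m=(P[...,2]>.224)&(P[...,2]<.24)&(np.hypot(P[...,0]-.6,P[...,1]+.06)<.035); Q=P[m];print(n,m.sum(),Q.mean(0),Q.min(0),Q.max(0)) if m.any() else 0
c=bot.read_camera("wrist");np.savez("wrist6.npz",**c);cv2.imwrite("pics/wrist6.png",c["pixels"][:,:,::-1])
E
```

```text
phi 67.33039673365077 r 0.15542746556641512 [ 0.60009568 -0.05541956]
[ 0.60006295 -0.06034942]
t 8.45 tcp [ 0.6001 -0.0554  0.2357] yvec [-0.03   0.999  0.016] zvec [-0.001  0.016 -1.   ] w 0.176 F [-0.91  1.5   2.22] q6 -1.75
tool shift [ 0.0002 -0.0049 -0.0004] norm 0.0049
top 192 [ 0.57960532 -0.05419669  0.21427586] [ 0.56137233 -0.08490438  0.17476848] [ 0.60430797 -0.01123743  0.23924455]
top 70 [ 0.58496356 -0.05264117  0.2307431 ] [ 0.57110885 -0.07728618  0.22402463] [ 0.60430797 -0.02529953  0.23924455]
scene 402 [ 0.61210981 -0.04908936  0.21074957] [ 0.57641812 -0.08368619  0.17073574] [ 0.62683368 -0.0112175   0.2381071 ]
scene 112 [ 0.60529061 -0.04846151  0.22946452] [ 0.58432485 -0.07352112  0.2242131 ] [ 0.61566056 -0.02529587  0.2381071 ]
```

View pics/top6.png

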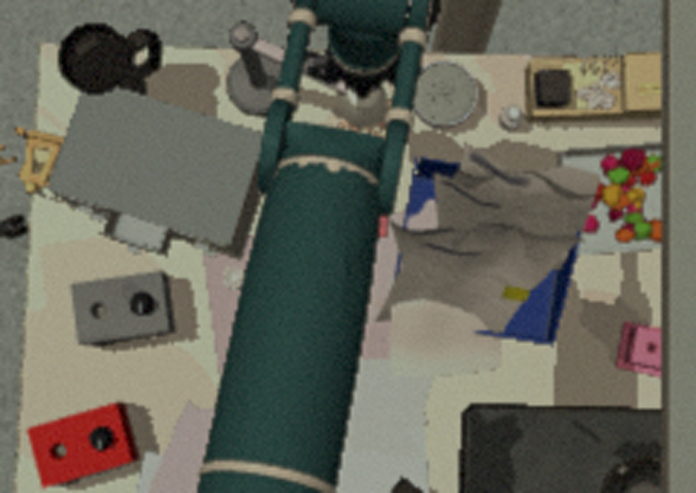

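View pics/scene6.png

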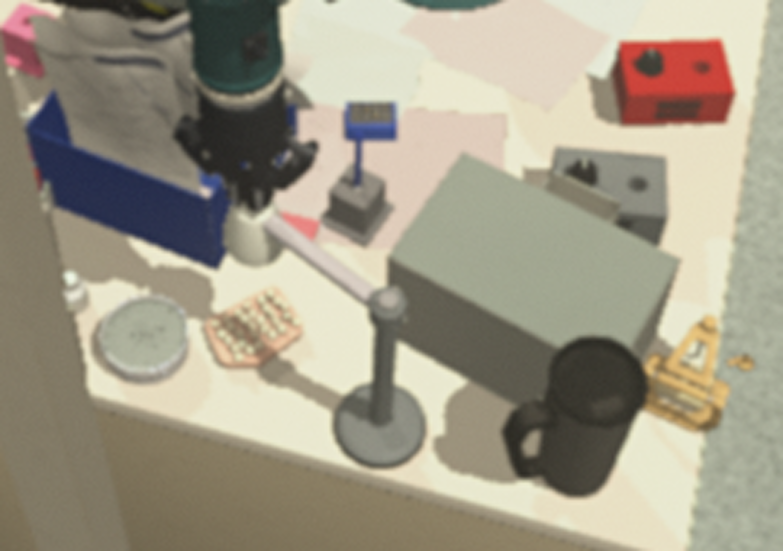

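View pics/wrist6.png

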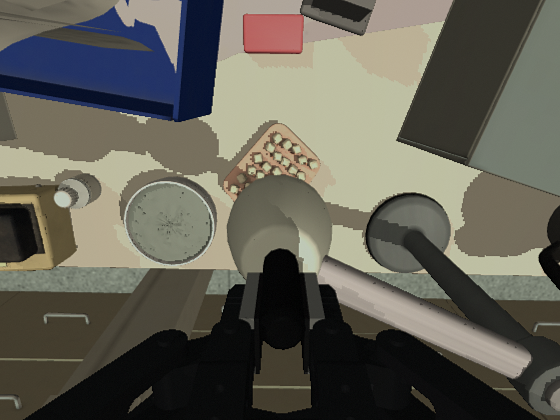

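>>> servo_tool --moves '[[200,[0,0,0],0],[100,[0,0,0],0],[0,[0,0,0],0],[0,[0,0,0],0],[0,[0,0,-0.02],0],[0,[0,0,-0.03],0],[0,[0,0,-0.035],0],[0,[0.01,0,-0.035],0]]'

```text
time: 9.27
tool_pos: [0.5855, -0.0569, 0.3441]
tcp_rot: [0.039, -3.117, -0.036]
wrist_force: [0.4, 0.7, 0.1]
width: 1.002
```

>>> servo_tool --moves '[[0,[0.03,0.01,-0.02],0],[0,[0.035,0.01,0],0],[0,[0.035,0.01,0],0],[0,[0.035,0.01,0],0],[0,[0.03,0.01,0],0.05],[0,[0.02,0,0],0.1],[0,[0,0,0],0.08],[0,[0,0,0],0]]'

```text
time: 9.93
tool_pos: [0.3963, -0.0098, 0.3801]
tcp_rot: [-0.343, -3.119, -0.035]
wrist_force: [0.6, -0.4, -0.0]
width: 1.003
```

```bash
python3 - <<'E'
from h import *
from workcell import bot
go(bot,[0.4243,-.001,.25])
for n in ("top","scene","wrist"):
    c=bot.read_camera(n);np.savez(n+"7.npz",**c);im=c["pixels"][:,:,::-1]
    if n!="wrist": im=cv2.resize(im[130:300,150:390] if n=="top" else im[180:370,170:440],None,fx=2.9,fy=2.9,interpolation=cv2.INTER_CUBIC)
    cv2.imwrite(f"pics/{n}7.png",im)
    P=cloud(c)
    b=np.hypot(P[...,0]-.6,P[...,1]+.06)<.06
    for lo,hi in ((.175,.228),(.24,.29)):
        m=b&(P[...,2]>lo)&(P[...,2]<hi); Q=P[m];print(n,m.sum(),Q.mean(0).round(4),Q.min(0).round(4),Q.max(0).round(4)) if m.any() else 0
    m=b&(P[...,2]>.012)&(P[...,2]<.045); Q=P[m]; print(" tray",len(Q),cv2.minAreaRect(Q[:,:2].astype(np.float32)*1000))
E
```

```text
t 9.93 tcp [ 0.3963 -0.0098  0.3801] yvec [0.217 0.976 0.021] zvec [-0.002  0.022 -1.   ] w 1.003 F [ 0.63 -0.45 -0.01] q6 -1.46
tool shift [-0.0262  0.0119  0.1302] norm 0.1334
top 154 [ 0.5819 -0.0514  0.2101] [ 0.5612 -0.0849  0.1764] [ 0.619  -0.0039  0.228 ]
top 32 [ 0.5881 -0.0563  0.2715] [ 0.5783 -0.0672  0.24  ] [ 0.5984 -0.0462  0.2883]
 tray 129 ((595.8106689453125, -64.06694030761719), (60.41230773925781, 88.85541534423828), 36.366390228271484)
scene 314 [ 0.6138 -0.0489  0.2064] [ 0.5739 -0.0841  0.175 ] [ 0.6261 -0.0058  0.228 ]
scene 79 [ 0.5985 -0.055   0.2676] [ 0.588  -0.0628  0.2401] [ 0.6047 -0.0485  0.2895]
 tray 563 ((600.7227783203125, -62.48813247680664), (73.25817108154297, 94.63511657714844), 50.91353988647461)
wrist 2393 [ 0.576  -0.0483  0.2062] [ 0.5617 -0.0851  0.175 ] [ 6.208e-01 -6.000e-04  2.280e-01]
wrist 272 [ 0.5864 -0.0545  0.2504] [ 0.5836 -0.0633  0.24  ] [ 0.5947 -0.048   0.2624]
 tray 2302 ((597.6558227539062, -60.96977615356445), (71.49952697753906, 95.23532104492188), 49.41257858276367)
```

View pics/wrist7.png

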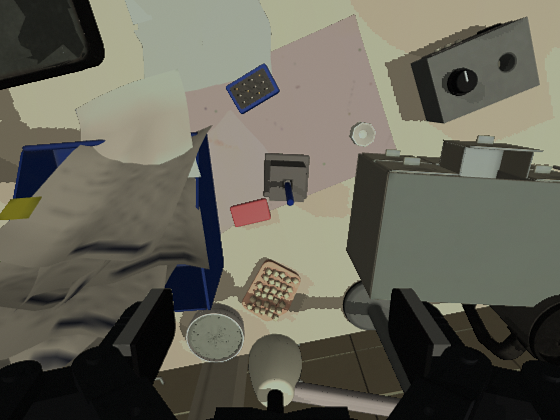

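View pics/scene7.png

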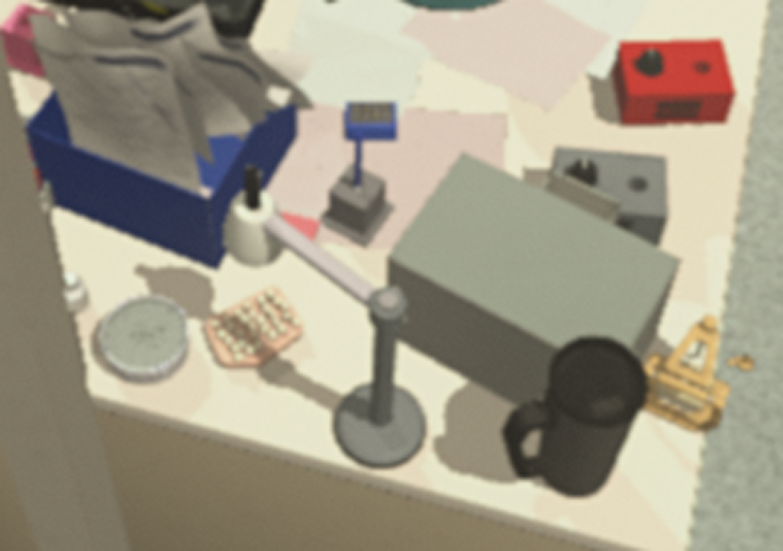

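>>> servo_tool --moves '[[0,[-0.01,0.003,0.02],0.04],[0,[-0.01,0.004,0.025],0],[0,[-0.005,0.002,0.03],0],[0,[0,0,0.03],0],[0,[0,0,0.03],0],[0,[0,0,0.02],0],[0,[0,0,0],0],[0,[0,0,0],0]]'

```text
time: 10.75
tool_pos: [0.4317, -0.005, 0.2185]
tcp_rot: [-0.383, -3.113, -0.034]
wrist_force: [0.2, 0.6, 0.6]
width: 1.001
```

```bash
python3 - <<'E'
from h import *
from workcell import bot
R=go(bot,[0.4243,-.001,.20]);s=bot.read_state()
c=bot.read_camera("wrist");np.savez("wrist8.npz",**c);cv2.imwrite("pics/wrist8.png",c["pixels"][:,:,::-1])
P=cloud(c); b=np.hypot(P[...,0]-.424,P[...,1])<.03
for lo in np.arange(.065,.155,.015):
    m=b&(P[...,2]>lo)&(P[...,2]<lo+.015)
    if m.any(): Q=P[m]; print(lo.round(3),m.sum(),Q.mean(0).round(4),Q.min(0).round(4),Q.max(0).round(4))
m=b&(abs(P[...,2]-.058)<.005);print(cv2.minAreaRect(P[m][:,:2].astype(np.float32)*1000))
b=np.hypot(P[...,0]-.424,P[...,1])<.05; m=b&(abs(P[...,2]-.058)<.005);print(cv2.minAreaRect(P[m][:,:2].astype(np.float32)*1000))
E
```

```text
t 10.75 tcp [ 0.4317 -0.005   0.2185] yvec [0.243 0.97  0.021] zvec [-0.002  0.022 -1.   ] w 1.001 F [0.22 0.6  0.62] q6 -1.42
tool shift [0.008  0.0017 0.0186] norm 0.0203
0.065 38 [ 0.4209 -0.0015  0.0727] [ 0.4198 -0.0051  0.0655] [0.4236 0.0022 0.0797]
0.08 46 [ 0.421  -0.0012  0.0877] [ 0.4199 -0.0053  0.0804] [0.424  0.0022 0.095 ]
0.095 54 [ 0.4211 -0.0016  0.103 ] [ 0.4199 -0.0057  0.0955] [0.4236 0.0022 0.1099]
0.11 56 [ 0.4208 -0.0009  0.1177] [ 0.4198 -0.0044  0.1102] [0.424  0.0022 0.1246]
0.125 67 [ 0.4208 -0.0011  0.1328] [ 0.4196 -0.0046  0.1253] [0.4239 0.0022 0.1399]
0.14 164 [ 0.4228 -0.0016  0.1483] [ 0.4196 -0.0057  0.14  ] [0.4279 0.0021 0.1515]
((423.9948425292969, -1.500701904296875), (45.62140655517578, 46.303409576416016), 74.78419494628906)
((424.0535888671875, -1.5178642272949219), (45.66651153564453, 46.3926887512207), 74.84364318847656)
```

View pics/wrist8.png

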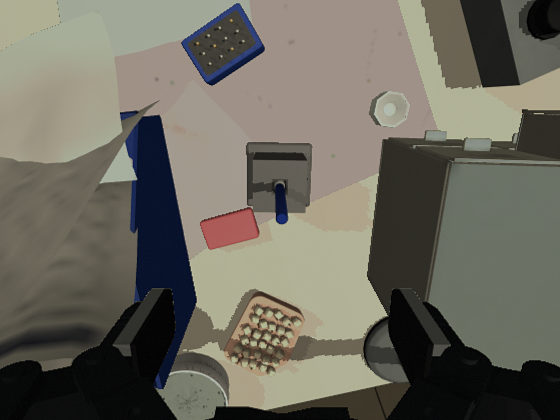

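>>> servo_tool --moves '[[0,[0.005,0.001,0.01],0.02],[0,[0.003,0.001,0.02],0],[0,[0,0,0.02],0],[0,[0,0,0.02],0],[0,[0,0,0.02],0],[0,[0,0,0.01],0],[0,[0,0,0],0],[0,[0,0,0],0]]'

```text
time: 11.47
tool_pos: [0.4344, 0.001, 0.1263]
tcp_rot: [0.421, 3.096, 0.037]
wrist_force: [1.1, 0.5, 0.6]
width: 0.999
```

```bash
python3 - <<'E'
from h import *
from workcell import bot
R=go(bot,[0.424,-.001,.083]);s=bot.read_state()
c=bot.read_camera("wrist");np.savez("wrist9.npz",**c);cv2.imwrite("pics/wrist9.png",c["pixels"][:,:,::-1])
E
```

```text
t 11.47 tcp [0.4344 0.001  0.1263] yvec [0.267 0.963 0.026] zvec [ 0.02   0.021 -1.   ] w 0.999 F [1.13 0.51 0.58] q6 -1.39
tool shift [ 0.0101 -0.0058  0.043 ] norm 0.0446
```

View pics/wrist9.png

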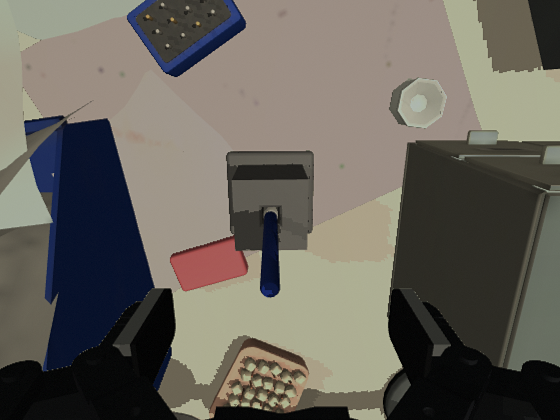

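>>> servo_tool --moves '[[0,[0.005,-0.003,0],0],[0,[0.004,-0.002,0],0],[0,[0,0,0],0],[0,[0,0,0],0],[0,[0,0,0.01],0],[0,[0,0,0.01],0],[0,[0,0,0],0],[0,[0,0,0],0]]'

```text
time: 12.18
tool_pos: [0.4285, -0.0018, 0.1103]
tcp_rot: [0.42, 3.084, 0.038]
wrist_force: [-0.2, 0.1, 0.4]
width: 0.999
```

```bash
python3 - <<'E'
from h import *
from workcell import bot
R=go(bot,[0.424,-.001,.083]);s=bot.read_state();print(s["q"].round(3),s["joint_vel"].round(3))
E
```

```text
t 12.18 tcp [ 0.4285 -0.0018  0.1103] yvec [0.267 0.963 0.028] zvec [ 0.032  0.02  -0.999] w 0.999 F [-0.2   0.12  0.38] q6 -1.4
tool shift [ 0.0052 -0.0012  0.0271] norm 0.0277
[-0.081 -0.134  2.245  0.027  1.001 -1.395] [ 0.     0.018  0.023  0.    -0.012 -0.   ]
```

>>> servo_tool --moves '[[0,[0.003,0,0.005],0],[0,[0.002,0,0.007],0],[0,[0,0,0.007],0],[0,[0,0,0.005],0],[0,[0,0,0.002],0],[0,[0,0,0],0],[0,[0,0,0],0],[0,[0,0,0],0]]'

```text
time: 12.85
tool_pos: [0.4225, 0.0006, 0.0793]
tcp_rot: [0.421, 3.088, 0.037]
wrist_force: [-0.2, 0.2, -0.6]
width: 0.998
```

```bash
python3 - <<'E'
from h import *
from workcell import bot
R=go(bot,[0.425,-.001,.083]);s=bot.read_state();print(s["q"].round(3))
c=bot.read_camera("wrist");np.savez("wrist10.npz",**c);cv2.imwrite("pics/wrist10.png",c["pixels"][:,:,::-1])
E
```

```text
t 12.85 tcp [0.4225 0.0006 0.0793] yvec [0.267 0.963 0.027] zvec [ 0.027  0.02  -0.999] w 0.998 F [-0.16  0.16 -0.57] q6 -1.39
tool shift [-0.0029 -0.0007 -0.0036] norm 0.0047
[-0.077 -0.101  2.281  0.028  0.936 -1.393]
```

View pics/wrist10.png

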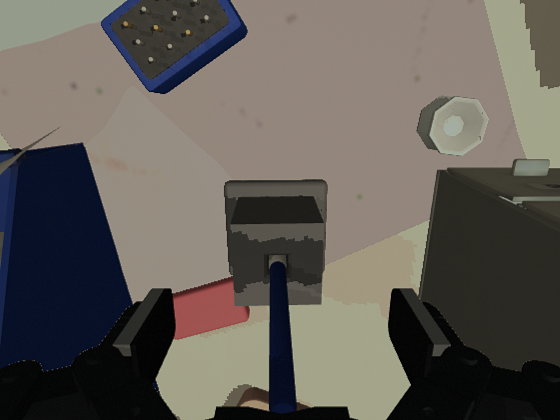

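>>> servo_tool --moves '[[0,[-0.002,0,-0.002],0],[100,[0,0,0],0],[160,[0,0,0],0],[200,[0,0,0],0],[255,[0,0,0],0],[255,[0,0,0],0],[255,[0,0,0],0],[255,[0,0,0],0]]' --newtons 40

```text
time: 13.57
tool_pos: [0.4261, -0.0013, 0.0835]
tcp_rot: [0.418, 3.085, 0.034]
wrist_force: [-1.4, -4.9, 2.5]
width: 0.092
```

```bash
python3 - <<'E'
from h import *
from workcell import bot
R=go(bot,[0.425,-.001,.083]);s=bot.read_state();print(s["q"].round(3))
c=bot.read_camera("wrist");np.savez("wrist11.npz",**c);cv2.imwrite("pics/wrist11.png",c["pixels"][:,:,::-1])
E
```

```text
t 13.57 tcp [ 0.4261 -0.0013  0.0835] yvec [0.266 0.964 0.025] zvec [ 0.031  0.018 -0.999] w 0.092 F [-1.42 -4.9   2.48] q6 -1.39
tool shift [ 0.0011 -0.      0.0004] norm 0.0012
[-0.078 -0.102  2.273  0.025  0.941 -1.394]
```

View pics/wrist11.png

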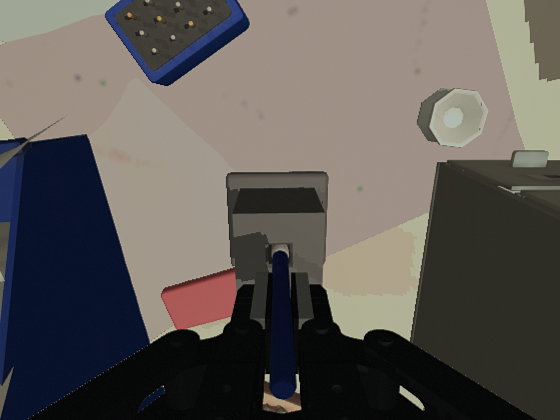

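>>> servo_tool --moves '[[255,[0,0,0],0],[255,[-0.0003,0.0002,-0.01],0],[255,[-0.0005,0.0003,-0.015],0],[255,[-0.0005,0.0003,-0.015],0],[255,[-0.0005,0.0003,-0.015],0],[255,[-0.0005,0.0003,-0.015],0],[255,[-0.0005,0.0003,-0.015],0],[255,[0,0,-0.015],0]]'

```text
time: 14.28
tool_pos: [0.4248, 0.0, 0.1869]
tcp_rot: [0.423, 3.087, 0.043]
wrist_force: [-0.4, 0.1, 0.0]
width: 0.091
```

>>> servo_tool --moves '[[255,[0,0,-0.02],0],[255,[0,0,-0.02],0],[255,[0,0,-0.02],0],[255,[0,0,-0.01],0],[255,[0,0,0],0],[255,[0,0,0],0],[255,[0,0,0],0],[255,[0,0,0],0]]'

```text
time: 14.95
tool_pos: [0.4237, 0.0022, 0.2663]
tcp_rot: [0.422, 3.08, 0.058]
wrist_force: [0.5, -0.1, 0.2]
width: 0.089
```

```bash
python3 - <<'E'
from h import *
from workcell import bot
R=go(bot,[0.336,.2845,.26]);s=bot.read_state();print(s["q"].round(3))
for n in ("wrist","scene"):
    c=bot.read_camera(n);np.savez(n+"12.npz",**c);im=c["pixels"][:,:,::-1]
    if n!="wrist": im=cv2.resize(im[130:320,200:470],None,fx=2.9,fy=2.9,interpolation=cv2.INTER_CUBIC)
    cv2.imwrite(f"pics/{n}12.png",im)
E
```

```text
t 14.95 tcp [0.4237 0.0022 0.2663] yvec [0.268 0.962 0.041] zvec [ 0.037  0.032 -0.999] w 0.089 F [ 0.45 -0.05  0.21] q6 -1.39
tool shift [0.1607 0.2479 0.0121] norm 0.2957
[-0.083 -0.284  2.067  0.036  1.324 -1.39 ]
```

View pics/wrist12.png

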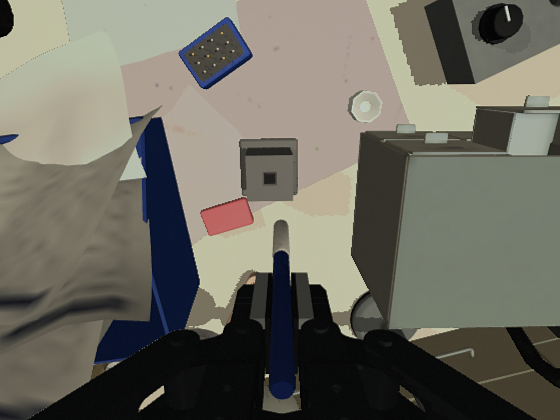

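View pics/scene12.png

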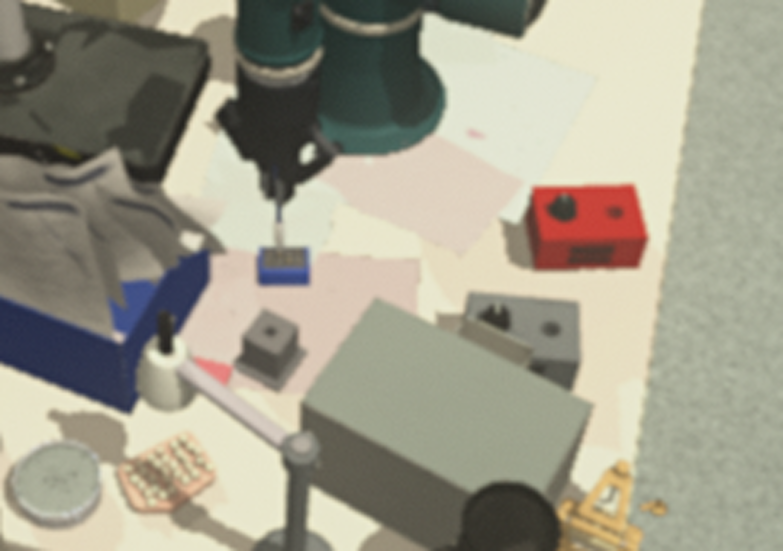

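```bash
python3 - <<'E'
from h import *
from workcell import bot
w=load("wrist12.npz"); s=bot.read_state();R=Ro.from_rotvec(s["tcp_rot"]).as_matrix()
P=cloud(w)
for v in range(216,300,6):
    row=(P[v]-s["tool_pos"])@R
    m=(abs(row[:,1])<.02)&(row[:,2]<.09)&(abs(row[:,0])<.03)
    if m.any(): print(v,m.sum(),row[m].mean(0).round(4),row[m][:,1].min().round(4),row[m][:,1].max().round(4),"world",P[v][m].mean(0).round(4))
E
```

```text
222 12 [ 0.0072 -0.0008  0.0625] -0.0042 0.0026 world [0.4185 0.0053 0.2032]
228 14 [ 0.0065 -0.0003  0.0536] -0.0047 0.0038 world [0.419  0.0054 0.2122]
234 16 [ 0.0063 -0.0008  0.044 ] -0.0051 0.0036 world [0.4187 0.0045 0.2217]
240 16 [ 0.0062 -0.0008  0.035 ] -0.005 0.0034 world [0.4185 0.0042 0.2307]
246 17 [ 0.0059 -0.0005  0.0272] -0.0047 0.0038 world [0.4185 0.0041 0.2386]
252 17 [ 0.0052 -0.0005  0.021 ] -0.0046 0.0036 world [0.419  0.0037 0.2447]
258 15 [ 0.0053 -0.0005  0.0133] -0.004 0.003 world [0.4186 0.0035 0.2524]
264 17 [ 0.0049 -0.0005  0.0074] -0.0044 0.0034 world [0.4188 0.0032 0.2584]
270 17 [ 0.0048 -0.0005  0.0011] -0.0042 0.0032 world [0.4186 0.003  0.2646]
276 50 [ 0.0092 -0.0003 -0.0135] -0.0105 0.01 world [0.414  0.0038 0.2791]
282 54 [ 0.0089 -0.0003 -0.0183] -0.0107 0.0099 world [0.414  0.0036 0.2839]
288 82 [ 0.0084 -0.0002 -0.0222] -0.0168 0.0162 world [0.4145 0.0035 0.2878]
294 89 [ 0.0084 -0.0003 -0.0269] -0.0176 0.0169 world [0.4143 0.0032 0.2925]
```

>>> servo_tool --moves '[[255,[0.006,0.009,0],0],[255,[0.01,0.0155,0],0],[255,[0.011,0.017,0],0],[255,[0.011,0.017,0],0],[255,[0.011,0.017,0],0],[255,[0.011,0.017,0],0],[255,[0.011,0.017,0],0],[255,[0.011,0.017,0],0]]'

```text
time: 15.72
tool_pos: [0.372, 0.1521, 0.2619]
tcp_rot: [0.44, 3.092, 0.054]
wrist_force: [0.4, -0.5, -0.4]
width: 0.094
```

>>> servo_tool --moves '[[255,[0.011,0.017,0],0],[255,[0.011,0.017,0],0],[255,[0.011,0.017,0],0],[255,[0.011,0.017,0],0],[255,[0.01,0.015,0],0],[255,[0.006,0.01,0],0],[255,[0,0,0],0],[255,[0,0,0],0]]'

```text
time: 16.38
tool_pos: [0.3286, 0.2688, 0.2586]
tcp_rot: [0.431, 3.106, 0.049]
wrist_force: [0.7, -0.2, 0.3]
width: 0.09
```

```bash
cat > tip.py <<'E'
from h import *
from workcell import bot
import sys
k=sys.argv[1]
R=go(bot,[0.337,.281,.26]);s=bot.read_state();print(s["q"].round(3))
w=bot.read_camera("wrist");np.savez(f"w{k}.npz",**w);cv2.imwrite(f"pics/w{k}.png",w["pixels"][:,:,::-1])
P=cloud(w)
pts=[]
for v in range(200,275,3):
    row=(P[v]-s["tool_pos"])@R
    m=(abs(row[:,1])<.012)&(row[:,2]<.085)&(row[:,2]>-.01)&(abs(row[:,0])<.03)&(w["pixels"][v].astype(int)[:,1]<400)
    if m.sum()>6:
        q=row[m]; pts.append([*P[v][m].mean(0),(q[:,1].min()+q[:,1].max())/2,m.sum()]); 
pts=np.array(pts)
f=np.array([np.polyfit(pts[:,2],pts[:,i],1) for i in(0,1)])
zt=pts[:,2].min(); print("lowest",pts[0].round(4),"n",len(pts),"lean dx/dz,dy/dz",f[:,0].round(4))
fx=-R[:2,0]*.0035   # from front face to centre (tool -x)
tip=[np.polyval(f[i],zt-.004) for i in (0,1)]+fx; print("tip centre",tip,"zlow",zt)
d=np.array([.336,.2845])-tip; print("needed world",d.round(4),"tool xy",(R[:2,:2].T@d).round(4))
E
python3 tip.py 13
```

```text
t 16.38 tcp [0.3286 0.2688 0.2586] yvec [0.272 0.962 0.032] zvec [ 0.01   0.03  -0.999] w 0.09 F [ 0.7  -0.23  0.26] q6 -0.69
tool shift [-0.0048  0.014  -0.001 ] norm 0.0149
[ 0.611 -0.271  2.07   0.02   1.316 -0.689]
lowest [ 3.215e-01  2.720e-01  1.944e-01 -1.000e-03  1.000e+01] n 18 lean dx/dz,dy/dz [ 0.0303 -0.0388]
tip centre [0.32502996 0.27118444] zlow 0.19438109590597064
needed world [0.011  0.0133] tool xy [-0.0069  0.0158]
```

View pics/w13.png

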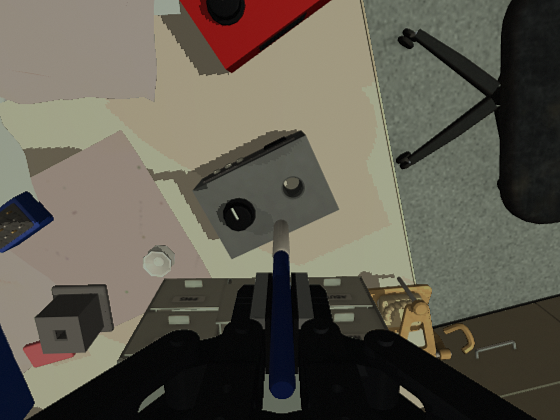

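>>> servo_tool --moves '[[255,[-0.003,0.006,0],0],[255,[-0.003,0.006,0],0],[255,[-0.001,0.004,0.01],0],[255,[0,0,0.015],0],[255,[0,0,0.015],0],[255,[0,0,0.015],0],[255,[0,0,0.01],0],[255,[0,0,0],0]]'

```text
time: 17.1
tool_pos: [0.3451, 0.2834, 0.1893]
tcp_rot: [0.444, 3.102, 0.05]
wrist_force: [0.9, 0.0, -0.8]
width: 0.09
```

```bash
python3 tip.py 14; python3 - <<'E'
from h import *
c=load("w13.npz");print("open w13",atz(c,293,184.5,.06))
c=load("w14.npz");a=c["pixels"][100:300,180:400,::-1];cv2.imwrite("pics/w14c.png",cv2.resize(a,None,fx=3.2,fy=2.9,interpolation=cv2.INTER_CUBIC)) 
E
```

```text
t 17.1 tcp [0.3451 0.2834 0.1893] yvec [0.28  0.959 0.033] zvec [ 0.012  0.031 -0.999] w 0.09 F [ 0.88  0.02 -0.77] q6 -0.68
tool shift [ 0.0069 -0.0023 -0.0709] norm 0.0712
[ 0.617 -0.177  2.125  0.02   1.166 -0.677]
lowest [ 3.382e-01  2.867e-01  1.248e-01 -1.000e-03  1.000e+01] n 18 lean dx/dz,dy/dz [ 0.0261 -0.0393]
tip centre [0.3417216  0.28583381] zlow 0.12481147586872672
needed world [-0.0057 -0.0013] tool xy [ 0.0051 -0.0029]
open w13 [0.33356837 0.28542646 0.06      ]
```

View pics/w14c.png

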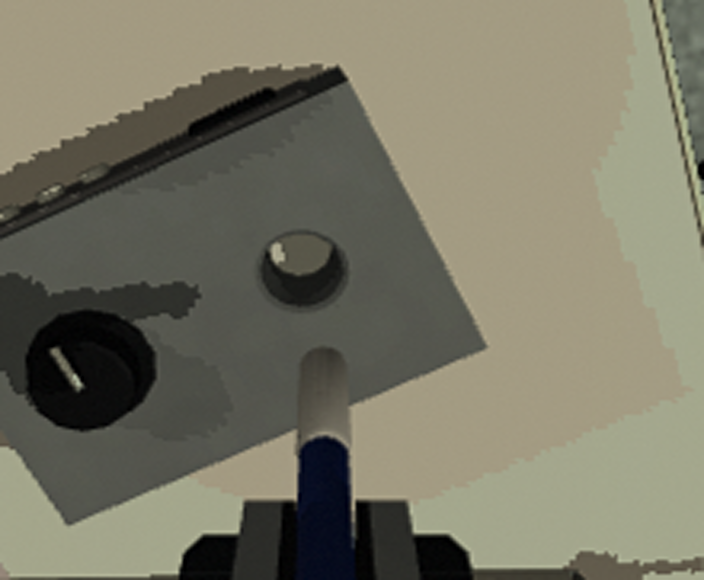

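>>> servo_tool --moves '[[255,[0.003,-0.002,0],0],[255,[0.003,-0.001,0.005],0],[255,[0,0,0.01],0],[255,[0,0,0.01],0],[255,[0,0,0.01],0],[255,[0,0,0],0],[255,[0,0,0],0],[255,[0,0,0],0]]'

```text
time: 17.82
tool_pos: [0.3401, 0.2843, 0.1537]
tcp_rot: [0.444, 3.098, 0.056]
wrist_force: [-0.2, -0.2, 0.7]
width: 0.09
```

```bash
python3 tip.py 15; python3 - <<'E'
from h import *
c=load("w14.npz");print("open w14",atz(c,275,192.8,.06))
c=load("w15.npz");a=c["pixels"][100:300,180:400,::-1];cv2.imwrite("pics/w15c.png",cv2.resize(a,None,fx=3,fy=3,interpolation=cv2.INTER_CUBIC)) 
E
```

```text
t 17.82 tcp [0.3401 0.2843 0.1537] yvec [0.281 0.959 0.037] zvec [ 0.016  0.034 -0.999] w 0.09 F [-0.15 -0.24  0.68] q6 -0.67
tool shift [ 1.400e-03 -1.000e-04 -1.064e-01] norm 0.1064
[ 0.626 -0.154  2.175  0.02   1.089 -0.669]
lowest [ 3.334e-01  2.877e-01  8.950e-02 -1.000e-03  1.000e+01] n 18 lean dx/dz,dy/dz [ 0.0226 -0.0419]
tip centre [0.33704004 0.28685712] zlow 0.08947545799467242
needed world [-0.001  -0.0024] tool xy [ 0.0003 -0.0026]
open w14 [0.33623796 0.28492254 0.06      ]
```

View pics/w15c.png

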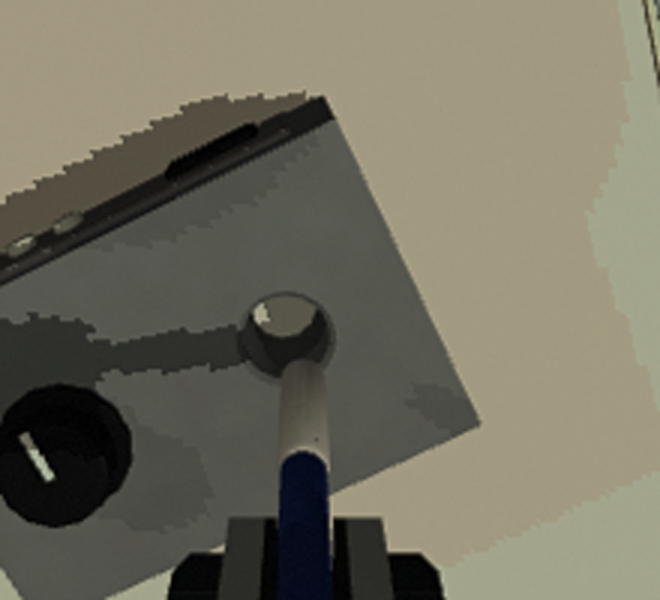

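>>> servo_tool --moves '[[255,[0,-0.0015,0],0],[255,[0,-0.0015,0.003],0],[255,[0,-0.0003,0.008],0],[255,[0,-0.0003,0.008],0],[255,[0,-0.0003,0.008],0],[255,[0,0,0.003],0],[255,[0,0,0],0],[255,[0,0,0],0]]'

```text
time: 18.53
tool_pos: [0.3402, 0.2817, 0.1213]
tcp_rot: [0.444, 3.097, 0.058]
wrist_force: [0.5, 0.3, -0.0]
width: 0.092
```

```bash
python3 tip.py 16; python3 - <<'E'
from h import *
c=load("w16.npz");a=c["pixels"][100:300,180:400,::-1];cv2.imwrite("pics/w16c.png",cv2.resize(a,None,fx=3,fy=3,interpolation=cv2.INTER_CUBIC)) 
E
```

```text
t 18.53 tcp [0.3402 0.2817 0.1213] yvec [0.281 0.959 0.038] zvec [ 0.018  0.035 -0.999] w 0.092 F [ 0.47  0.31 -0.03] q6 -0.68
tool shift [ 0.0019  0.0038 -0.1387] norm 0.1388
[ 0.621 -0.123  2.213  0.021  1.017 -0.676]
lowest [ 0.32    0.2899  0.0608 -0.     41.    ] n 25 lean dx/dz,dy/dz [ 0.3545 -0.1707]
tip centre [0.33424075 0.2870749 ] zlow 0.0549296104389065
needed world [ 0.0018 -0.0026] tool xy [-0.0024 -0.002 ]
```

View pics/w16c.png

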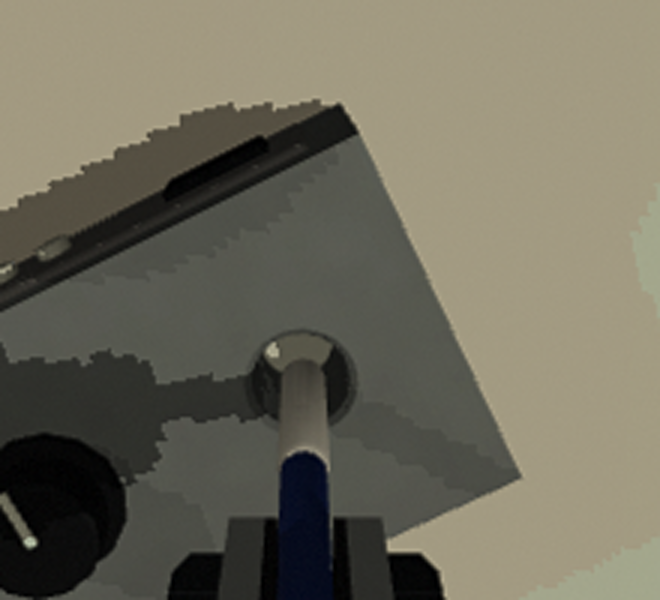

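>>> servo_tool --moves '[[255,[0,-0.0002,0.003],0],[255,[0,-0.0002,0.004],0],[255,[0,-0.0002,0.004],0],[255,[0,0,0.003],0],[255,[0,0,0],0],[255,[0,0,0],0],[255,[0,0,0],0],[255,[0,0,0],0]]'

```text
time: 19.25
tool_pos: [0.341, 0.2821, 0.1066]
tcp_rot: [0.444, 3.096, 0.059]
wrist_force: [-0.1, -0.1, 0.5]
width: 0.09
```

```bash
python3 tip.py 17|head -1; python3 - <<'E'
from h import *
c=load("w17.npz");a=c["pixels"][100:300,180:400,::-1];cv2.imwrite("pics/w17c.png",cv2.resize(a,None,fx=3,fy=3,interpolation=cv2.INTER_CUBIC)) 
E
```

```text
t 19.25 tcp [0.341  0.2821 0.1066] yvec [0.281 0.959 0.04 ] zvec [ 0.019  0.036 -0.999] w 0.09 F [-0.09 -0.11  0.46] q6 -0.68
```

View pics/w17c.png

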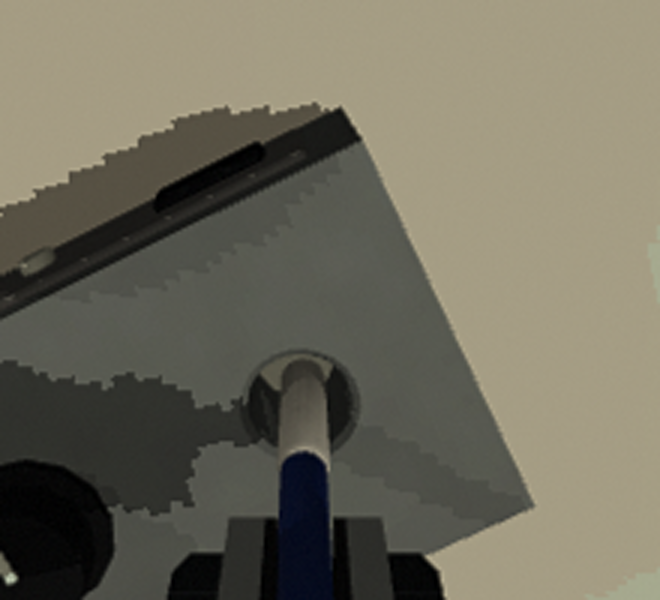

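>>> servo_tool --moves '[[255,[0,0,0.002],0],[255,[0,0,0.002],0],[255,[0,0,0.001],0],[255,[0,0,0],0],[255,[0,0,0],0],[255,[0,0,0],0],[255,[0,0,0],0],[255,[0,0,0],0]]'

```text
time: 19.97
tool_pos: [0.3415, 0.2826, 0.1017]
tcp_rot: [0.444, 3.095, 0.061]
wrist_force: [-0.6, -0.1, -0.2]
width: 0.092
```

>>> servo_tool --moves '[[255,[0,0,0.002],0],[255,[0,0,0.001],0],[255,[0,0,0],0],[255,[0,0,0],0],[255,[0,0,0],0],[255,[0,0,0],0],[255,[0,0,0],0],[255,[0,0,0],0]]'

```text
time: 20.63
tool_pos: [0.3418, 0.2828, 0.0996]
tcp_rot: [0.444, 3.095, 0.061]
wrist_force: [-0.8, -0.2, 1.7]
width: 0.09
```

Contact is starting near the expected height; continue in small steps.

>>> servo_tool --moves '[[255,[0,0,0.002],0],[255,[0,0,0.001],0],[255,[0,0,0],0],[255,[0,0,0],0],[255,[0,0,0],0],[255,[0,0,0],0],[255,[0,0,0],0],[255,[0,0,0],0]]'

```text
time: 21.3
tool_pos: [0.3421, 0.2831, 0.0971]
tcp_rot: [0.443, 3.094, 0.061]
wrist_force: [-1.6, -1.0, 4.0]
width: 0.094
```

>>> servo_tool --moves '[[255,[0,0,0.002],0],[255,[0,0,0.001],0],[255,[0,0,0],0],[255,[0,0,0],0],[255,[0,0,0],0],[255,[0,0,0],0],[255,[0,0,0],0],[255,[0,0,0],0]]'

```text
time: 21.97
tool_pos: [0.3423, 0.2833, 0.0944]
tcp_rot: [0.443, 3.094, 0.061]
wrist_force: [-2.3, -0.6, 5.6]
width: 0.096
```

>>> servo_tool --moves '[[255,[0,0,0.0015],0],[255,[0,0,0.001],0],[255,[0,0,0],0],[255,[0,0,0],0],[255,[0,0,0],0],[255,[0,0,0],0],[255,[0,0,0],0],[255,[0,0,0],0]]'

```text
time: 22.63
tool_pos: [0.3424, 0.2834, 0.0941]
tcp_rot: [0.443, 3.095, 0.059]
wrist_force: [-1.4, -1.8, 5.4]
width: 0.093
```

>>> servo_tool --moves '[[255,[0,0,0],0],[255,[0,0,0],0],[255,[0,0,0],0],[255,[0,0,0],0],[255,[0,0,0],0],[255,[0,0,0],0],[255,[0,0,0],0],[255,[0,0,0],0]]'

```text
time: 23.3
tool_pos: [0.3424, 0.2834, 0.0943]
tcp_rot: [0.443, 3.096, 0.059]
wrist_force: [-0.9, -1.6, 5.6]
width: 0.092
```

```bash
python3 tip.py 18|head -1; python3 - <<'E'
from h import *
from workcell import bot
c=load("w18.npz");a=c["pixels"][100:,150:420,::-1];cv2.imwrite("pics/w18c.png",cv2.resize(a,None,fx=1.8,fy=1.8,interpolation=cv2.INTER_CUBIC)) 
for n in ("scene","top"):
    c=bot.read_camera(n);print(bot.read_state()["wrist_force"])
    P=cloud(c); b=np.hypot(P[...,0]-.6,P[...,1]+.06)<.06
    for lo,hi in ((.175,.228),(.24,.29)):
        m=b&(P[...,2]>lo)&(P[...,2]<hi); Q=P[m];print(n,m.sum(),Q.mean(0).round(4),Q.min(0).round(4),Q.max(0).round(4)) if m.any() else 0
    m=b&(P[...,2]>.012)&(P[...,2]<.045); Q=P[m]; print(" tray",len(Q),cv2.minAreaRect(Q[:,:2].astype(np.float32)*1000))
    if n=="scene": cv2.imwrite("pics/scene18.png",cv2.resize(c["pixels"][150:350,200:470,::-1],None,fx=2.9,fy=2.9,interpolation=cv2.INTER_CUBIC))
E
```

```text
t 23.3 tcp [0.3424 0.2834 0.0943] yvec [0.28  0.959 0.039] zvec [ 0.019  0.035 -0.999] w 0.092 F [-0.88 -1.63  5.56] q6 -0.68
[-1.56239155 -1.43535399  4.76295466]
scene 309 [ 0.6141 -0.0489  0.2065] [ 0.5809 -0.0843  0.1751] [ 0.627  -0.0037  0.2279]
scene 78 [ 0.5985 -0.0552  0.2679] [ 0.5865 -0.063   0.241 ] [ 0.6046 -0.0483  0.2876]
 tray 557 ((601.5524291992188, -62.51799774169922), (73.89302062988281, 94.30895233154297), 49.387813568115234)
[-1.38348583 -1.87822293  5.95461025]
top 163 [ 0.5824 -0.0511  0.2106] [ 0.5616 -0.0849  0.1769] [ 0.6227 -0.004   0.228 ]
top 33 [ 0.5884 -0.0564  0.2735] [ 0.5833 -0.0635  0.2439] [ 0.5981 -0.0499  0.29  ]
 tray 241 ((594.3449096679688, -64.31385803222656), (65.27701568603516, 91.33502960205078), 47.620731353759766)
```

View pics/w18c.png

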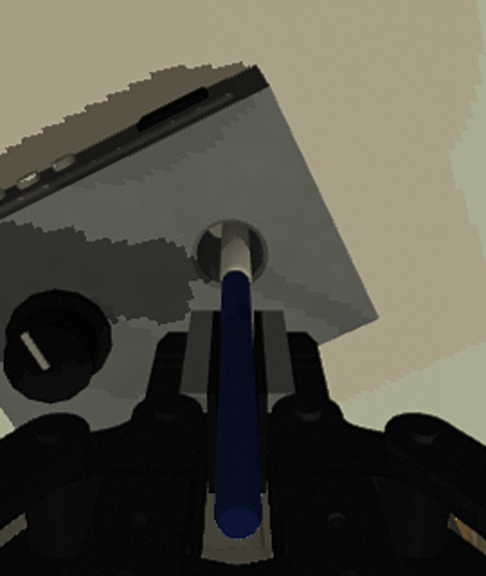

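View pics/scene18.png

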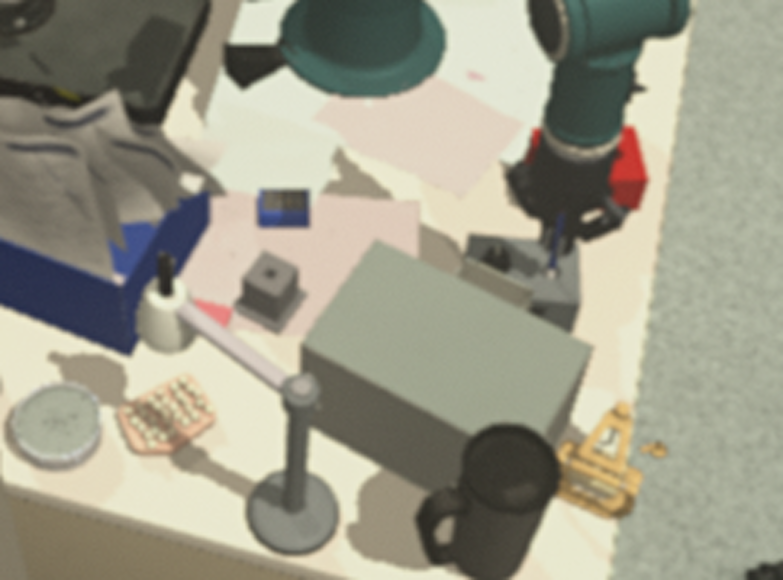

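>>> servo_tool --moves '[[255,[0,0,0.002],0],[255,[0,0,0.002],0],[255,[0,0,0.002],0],[255,[0,0,0.002],0],[255,[0,0,0.002],0],[255,[0,0,0.002],0],[255,[0,0,0.002],0],[255,[0,0,0.002],0]]'

```text
time: 24.12
tool_pos: [0.3436, 0.2841, 0.093]
tcp_rot: [0.44, 3.099, 0.052]
wrist_force: [-7.8, -4.5, 20.6]
width: 0.096
```

```bash
python3 - <<'E'
from h import *
from workcell import bot
for i in range(6):
    s=bot.read_state();print(s["time"],s["tool_pos"].round(4),s["wrist_force"].round(2),s["width"]); bot.read_camera("top")
E
```

```text
24.1167 [0.3436 0.2841 0.093 ] [-7.77 -4.52 20.59] 0.09643555885553011
24.1667 [0.3436 0.2841 0.093 ] [-6.77 -5.92 18.9 ] 0.09169612809709363
24.2167 [0.3436 0.2841 0.093 ] [-6.94 -5.22 20.99] 0.08927274863064735
24.2667 [0.3436 0.2841 0.093 ] [-6.75 -5.46 20.76] 0.09336156371767086
24.3167 [0.3436 0.2841 0.093 ] [-5.89 -5.69 20.43] 0.09398115150111044
24.3667 [0.3436 0.2841 0.093 ] [-6.97 -5.74 20.15] 0.09187106078616489
```

>>> servo_tool --moves '[[255,[0,0,0.001],0],[255,[0,0,0.001],0],[255,[0,0,0.001],0],[255,[0,0,0.001],0],[255,[0,0,0.001],0],[255,[0,0,0.001],0],[255,[0,0,0.001],0],[255,[0,0,0.001],0]]'

```text
time: 25.08
tool_pos: [0.3432, 0.284, 0.0932]
tcp_rot: [0.439, 3.102, 0.047]
wrist_force: [-3.3, -3.3, 12.6]
width: 0.095
```

```bash
python3 - <<'E'
from h import *
from workcell import bot
for i in range(6):
    s=bot.read_state();print(s["time"],s["tool_pos"].round(4),s["wrist_force"].round(2),s["width"]); bot.read_camera("top")
E
```

```text
25.0833 [0.3432 0.284  0.0932] [-3.25 -3.35 12.6 ] 0.0952382744045496
25.1333 [0.3433 0.284  0.0932] [-3.93 -3.39 12.86] 0.09297182621532797
25.1833 [0.3433 0.284  0.0932] [-3.89 -3.55 13.05] 0.08944618793482413
25.2333 [0.3433 0.284  0.0932] [-3.36 -3.81 12.99] 0.09259042211210838
25.2833 [0.3433 0.284  0.0932] [-3.98 -2.84 13.42] 0.090474299061306
25.3333 [0.3432 0.284  0.0932] [-4.14 -3.01 12.24] 0.08983922013354044
```

```bash
python3 - <<'E'
from workcell import bot
print(bot.finish_job()); s=bot.read_state();print(s["time"],s["tool_pos"],s["wrist_force"])
E
```

```text
the job is handed in; nothing more can be done
None
the job is handed in; nothing more can be done
```

I swung the lamp by its grip until the head was over the tray, then drew the pen from the grey stand and lowered it into the grey control unit's opening. The job was handed in at about 25 s with the pen holding the button down.

**Last checks**
- **Lamp:** the lens was about 7 mm (seen from above) from the tray's centre, measured from the scene, top and wrist cameras. A scene check while pressing showed neither had moved.
- **Tray and bystanders:** the tray showed no shift, and nothing I could see in the pictures had been moved. I did not measure the bystanders' positions.
- **Button:** the wrist force was steady at about 13 N, above the 6.5 N at which the button reaches its stop. Tool height also stopped falling, so the button should be fully down. I judged this from force and height, not from seeing the button.
- **Pen:** it was held at an opening of about 8 mm and leaned about 0.05 rad.

**What disagreed or went wrong**
- **Fingertip position:** the pads measured about 37 mm farther back than the tool frame given. My first close on the lamp grip therefore landed on top of the post. I re-measured with the wrist camera, and the second grasp held. I used the measured offset from then on.
- **Button force:** it rose to about 21 N for a moment, below the 30 N limit, and I eased it back to 13 N before handing in.

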